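Refit the hob knob and hold it pressed for the spark test

ROBOT

A 6-joint arm with a two-finger parallel gripper is mounted at the origin on the work surface. World frame = base frame: x ahead of the robot, y to its left, z up, the work surface at z = 0. Lengths are in m, angles in degrees, forces in N, time in s.
With the tool pointing down it reaches from about 0.25 to 0.8 m from the base axis. Payload 3.9 kg.
Tool frame: the origin (TCP) lies at the very end of the fingers, on their centre line; the grasp point (between the pads) lies 19 mm behind it; x points along the fingers, y is the direction in which the jaws open and shut, and the axes are right-handed (so a half turn about x gives the same grasp; the last joint's range is limited). The gripper opens to 85 mm and grips with 20 to 120 N. Pads are 22 mm wide; open, the fingers measure 114 mm over their backs; the gripper's body (76 mm by 85 mm) begins 54 mm behind the grasp point. The pads swing forward as they close: fully open they stand 13 mm farther back than shut.
Start: joints at [64.63, 14.897, -7.913, 67.191, 0, 90], TCP at [0.225, 0.474, 0.231] pointing down, gripper open.
Joint ranges: [-159.42, 159.42], [-47.68, 98.78], [-73.54, 78.23], [-108.79, 121.32], [-90, 84.71], [-180, 180]. Speed limits (degrees/s): [147.25, 147.25, 180, 180, 180, 180].

INTERFACE

Orientations are given as [roll, pitch, yaw] about the fixed x, y, z axes, in that order (R = Rz(yaw) Ry(pitch) Rx(roll)).
In Python, from rig import r, vision gives the robot as it stands. The module is installed in compiled form; this text tells all that it offers.
- The arm moves only by the tool move_arm, never from a script. Its arguments are lists of equal length, an entry for each row: "travel": the shift along the tool's x, y, z in cm, a list of three; "rotation": the turn, a rotation vector about the tool's x, y, z in degrees, a list of three; "jaw": the finger opening in cm, from 0 to 8.54. In form: {"travel": [[dx, dy, dz], ...], "rotation": [[ax, ay, az], ...], "jaw": [jaw, ...]}. A call has 1 to 5 rows; each row is the pose to reach, as a shift and turn from the pose commanded when the call began, along the tool's axes at that moment; what a row does not reach only later rows make up. A row lasts 1/12 s, in which the tool goes at most 41.7 mm and 7.16 degrees, less where a joint would pass 70% of its speed; a pose out of reach is approached as far as the arm can. A call with a gripper value outside its range is refused whole. The fingers move at their own pace and stop on an object; the grip force is fixed at half the most. Time passes only in rows, so rows that repeat a pose let the fingers close. It gives the time, the measured TCP pose, the force and the opening at its end, in the units of the state.
- r.get_state(): the state, without advancing time (a new reading comes with each control period).
- vision.grab_frame(name): name is "scene" or "side" or "wrist"; returns the picture (400x640x3 uint8, blue, green, red); there is no depth.
- vision.camera_info(name): a dict with "camera_matrix" (3x3 intrinsics, pixels), "distortion" ([k1, k2, p1, p2, k3] as OpenCV has them; the pictures are not rectified), "eye" and "attitude" of the camera in the world; the wrist camera has in their place "T_tool_cam" (4x4, takes a point from camera to tool coordinates, whose origin is the TCP and whose axes are the tool frame's). Camera axes: x right, y up, looking along -z (the intrinsics and any distortion apply to the point x, -y, -z); pixel columns grow to the right and rows downward; lengths in m; the calibration is good to about 2 mm. A picture is of the moment at which its call begins: read the wrist's pose just before it. camera_info takes no time and is no camera call.
- r.sign_off(): hands the job in, once; it reports no verdict.
The state is a dict: "time": time; "q": joint angles; "qvel": joint speeds; "joint_efforts": joint torques, N m; "eef_pos": TCP position; "tcp_rot": TCP orientation; "force": force on the tool from outside, world axes, zero at the start; "wrist_torque": the same for the moment, N m; "finger_gap": finger opening in m.
Only numpy, scipy, OpenCV 4.12 (cv2) and the standard library are available. Lean on these libraries where they do the work, as an engineer would, in place of code of your own. Each camera call takes 0.05 s, during which the arm holds its last target.

TASK

The control knob has come off the small gas hob. Lift the hob's glass lid right back until it rests on its stop, then put the loose knob on the bare splined spindle with its pointer at the round off mark, working it round until the splines mesh and it slides fully home. Finish still holding the knob with the fingers and keeping it pressed right down against the tap's spring, so the igniter would go on sparking for the test (the gas is shut off); do not let go, and leave the crockery and kettle where they stand.

Things in the scene. Friction and masses are not known exactly. Their poses are not given: they have to be found in the camera images.
- hob: Compact gas hob, a steel tray 225 mm deep (x) by 300 mm wide (y), fixed. Origin: centre of its underside, on the counter; x from its front edge (nearest the robot) to its back, y to its left, z up. Pan plate 14 mm above the counter; upstands at back, left and right 58 mm high, front lip 26 mm. Burner and pan support (80 mm radius, 53 mm high) at (12, 52) mm; tap spindle at (-45, -85) mm.
- lid (a joint): Hinge of the clear glass lid over the hob (217 mm from hinge to front edge, 296 mm wide, 5 mm thick, 0.6 kg): 0 = shut, as at the start; grows as the front edge is lifted; 1.70 = open on its stop, just past upright. The hinge is spring-balanced and stiff: the lid stays at any angle, and lifting takes about 3 N at the finger pull.
- lid_pull (a point): Grip point of the lid's black finger pull, 241 mm from the hinge, 24 mm beyond the glass edge. A tongue 18 mm wide (hob's y), 12 mm thick, sticking out 36 mm from the middle of the front edge in the plane of the glass, 61.5 mm above the counter when shut, free below. Turns with the lid: x points to the hinge, y along it. Pinched across its width from above, it pivots between the fingers.
- lid_hinge (a point): Hinge axis of the lid at mid width, 108.5 mm behind the hob's centre (its +x), 61.5 mm above the counter; the axis runs along the hob's y. This frame turns with the lid.
- spindle (a joint): Travel of the tap spindle in m: 0 = up, 0.004 = pressed right down. A spring pushes it up: 3.6 N where it starts to move, 7.2 N fully down. It does not turn.
- spindle_top (a point): Top of the bare brass tap spindle, 36 mm above the counter when up; moves with it; x, y along the hob's x, y. From the top down: round-nosed pin 7 mm thick for 4 mm; four splines, a cross along x and y, 13 mm tip to tip, 2.5 mm thick, 12 mm high; then a 22 mm wide flange 16 mm below this point, on which the knob's underside rests when home.
- off_mark (a point): Centre of the round black off mark (9 mm) printed on the pan plate, 32 mm from the spindle axis towards the hob's back (its +x). The tapering arc elsewhere round the spindle is the flame scale.
- knob: Loose black control knob, a cylinder 40 mm across, 30 mm high, 0.05 kg, standing right way up on the counter right of the hob. Origin: centre of its underside; z up, x to the pointer. Socket below: round mouth 15 mm wide, 3 mm deep, then cross-shaped spline bore, slots 4.3 mm wide along its x and y: meshes within 7 degrees of a quarter turn, else stops 9 mm short of home. Grip the upper 14 mm.
- knob_pointer (a point): Outer end of the bright pointer line on the knob's top rim, 20 mm from its axis along its x, 30 mm above its underside. With the knob home, its underside is 6 mm above the pan plate; pressed right down, 2 mm.
- kettle: Bystander: aluminium kettle 160 mm across, 180 mm high with its bail, left of the hob. Origin under its centre.
- bowl: Bystander: green collapsible silicone bowl, 156 mm across, 55 mm high, left of the hob. Origin under its centre.
- plates: Bystander: two stacked orange melamine plates, 196 mm across, 26 mm high, on the right at the back. Origin under their centre.
- tumbler: Bystander: clear acrylic tumbler 72 mm across, 105 mm high, far right. Origin under its centre.
There are look-alikes about, which are no part of the job. There is more than one size of the knob; the one meant has the size given above.

How it is judged (in metres and radians):
On the way, in this order (a step that is already met when the one before it is completed fails the run):
1. the glass lid is open on its stop (value of joint lid above 1.63 rad), for 0.2 s.
2. the knob is meshed and home on the spindle, pointer at the off mark (horizontal distance between knob and spindle_top below 0.003 m and z of knob in the frame of spindle_top below -0.0135 m and horizontal distance between knob_pointer and off_mark below 0.018 m), for 0.2 s.
At the end, for the whole second after the job is handed in: Lid on its stop (joint > 1.63 of 1.70). Knob meshed: within 3 mm of the spindle axis, upright within 0.12 rad, underside 13.5 mm or more below the spindle top (home 16), pointer end within 18 mm of the off mark in plan. Fingers on the knob (> 2 N) keep the spindle 2.8 mm or more down, at rest (all of step 2 and value of joint lid above 1.63 rad and angle between knob's own z axis and vertical below 0.12 rad and value of joint spindle above 0.0028 m and contact force between the fingers and knob above 2 N and linear speed of knob below 0.02 m/s); the arm keeps its last pose, push and grip.
It fails at once if kettle, bowl, plates or tumbler moved by more than 20 mm (distance of any of kettle, bowl, plates, tumbler from where it was at the start of the episode above 0.02 m).
It also fails if it takes over 66 s, if anything falls off the work surface, if the arm or the gripper's body presses on something with over 40 N, if the wrist force passes 120 N, or if a joint passes its speed limit or range.

## Working session

There is one attempt and no reset: what is moved stays moved. The work goes in short steps, Python scripts to look and compute and a tool call to move; the robot and the scene stay as the last step left them, time stands still between calls to the robot, and variables do not carry over. Pictures are saved under pics/ and viewed, and the job is handed in when it is done.

Besides the shell and the picture viewer there is one more tool, called after "Request:" as name(argument=value, ...), one argument or row to a line, values as JSON. move_arm: Moves the arm, as the interface text tells. Its arguments: {"type":"object","properties":{"travel":{"type":"array","items":{"type":"array","items":{"type":"number"}}},"rotation":{"type":"array","items":{"type":"array","items":{"type":"number"}}},"jaw":{"type":"array","items":{"type":"number"}}},"required":["travel","rotation","jaw"]}

```bash
mkdir -p pics
python3 - <<'E'
from rig import r, vision
import cv2, numpy as np
print(r.get_state())
for n in ["scene","side","wrist"]:
    cv2.imwrite(f"pics/{n}0.png",vision.grab_frame(n)); print(n,vision.camera_info(n))
E
```

```text
{'time': 0.0, 'q': array([ 6.46310296e+01,  1.49345091e+01, -7.98609661e+00,  6.71913023e+01,
       -2.02058397e-03,  8.99981081e+01]), 'qvel': array([ 0.05155158,  0.00285769, -0.05244204, -0.01928184,  0.05607584,
        0.00752889]), 'joint_efforts': array([ 1.18187836e-04, -4.05673420e+01,  2.53922975e+01,  1.87770452e-02,
        1.90772662e-04, -9.22288677e-06]), 'eef_pos': array([0.22464752, 0.47374223, 0.23047389]), 'tcp_rot': array([ -88.96748765,   89.88807367, -114.33456414]), 'force': array([ 0.3442498 , -0.69974878, -0.72483239]), 'wrist_torque': array([0.01630148, 0.03648731, 0.001458  ]), 'finger_gap': 0.08571366205676516}
scene {'camera_matrix': array([[496.07315264,   0.        , 333.21868854],
       [  0.        , 496.07315264, 195.55064526],
       [  0.        ,   0.        ,   1.        ]]), 'distortion': array([-0.05827775,  0.        ,  0.        ,  0.        ,  0.        ]), 'eye': array([1.29159912, 0.5926598 , 1.1431926 ]), 'attitude': array([ 41.76489204,   1.16285734, 128.35890359])}
side {'camera_matrix': array([[505.45726354,   0.        , 323.7436386
[... 233 characters left out ...]
9,  0.87919212]), 'attitude': array([53.01118155, -0.47668242, -3.25816315])}
wrist {'camera_matrix': array([[293.27309139,   0.        , 317.30902098],
       [  0.        , 293.27309139, 200.66863556],
       [  0.        ,   0.        ,   1.        ]]), 'distortion': array([-0.02461884,  0.        ,  0.        ,  0.        ,  0.        ]), 'T_tool_cam': array([[-1.64457991e-03,  3.02519462e-01, -9.53141789e-01,
        -1.43408061e-01],
       [ 9.99998308e-01,  1.28328648e-03, -1.31812287e-03,
         2.47413494e-04],
       [ 8.24396148e-04, -9.53142344e-01, -3.02521060e-01,
        -7.78553641e-02],
       [ 0.00000000e+00,  0.00000000e+00,  0.00000000e+00,
         1.00000000e+00]])}
```

View pics/scene0.png

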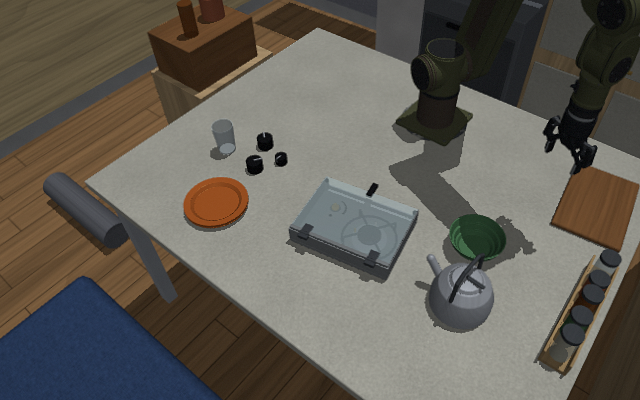

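View pics/side0.png

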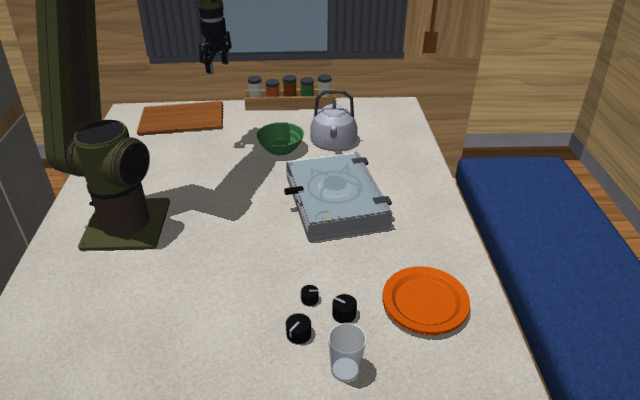

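View pics/wrist0.png

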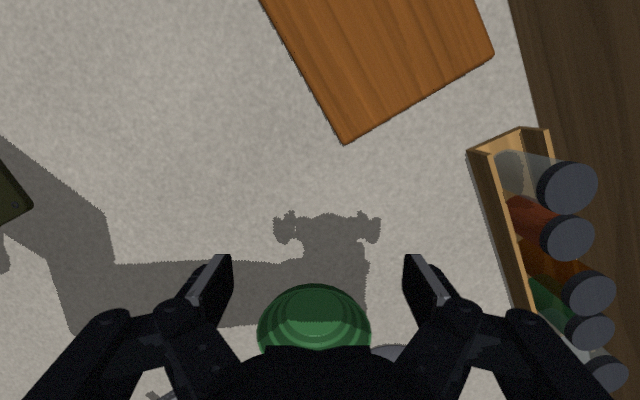

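```bash
cat > h.py <<'E'
from rig import r, vision
import cv2, numpy as np
from scipy.spatial.transform import Rotation as Ro
def Rrpy(a): return Ro.from_euler('xyz',a,degrees=True).as_matrix()
def cam(n,st=None):
    c=vision.camera_info(n)
    if n=='wrist':
        st=st or r.get_state(); T=np.eye(4);T[:3,:3]=Rrpy(st['tcp_rot']);T[:3,3]=st['eef_pos']; T=T@c['T_tool_cam']
        return c['camera_matrix'],c['distortion'],T[:3,:3],T[:3,3]
    return c['camera_matrix'],c['distortion'],Rrpy(c['attitude']),np.array(c['eye'])
def rays(C,px):
    K,D,R,e=C
    u=cv2.undistortPoints(np.array(px,float).reshape(-1,1,2),K,D).reshape(-1,2)
    d=np.c_[u[:,0],-u[:,1],-np.ones(len(u))]@R.T
    return e,d/np.linalg.norm(d,axis=1)[:,None]
def onz(C,px,z):
    e,d=rays(C,px); return e+d*((z-e[2])/d[:,2])[:,None]
def proj(C,P):
    K,D,R,e=C; p=(np.atleast_2d(P)-e)@R; p=p*[1,-1,-1]
    return cv2.projectPoints(p,np.zeros(3),np.zeros(3),K,D)[0].reshape(-1,2)
def tri(obs):
    A=np.zeros((3,3));b=np.zeros(3)
    for C,px in obs:
        e,d=rays(C,[px]);M=np.eye(3)-np.outer(d[0],d[0]);A+=M;b+=M@e
    return np.linalg.solve(A,b)
def crop(img,x0,y0,x1,y1,s,fn):
    cv2.imwrite(fn,cv2.resize(img[y0:y1,x0:x1],None,fx=s,fy=s,interpolation=cv2.INTER_CUBIC))
E
python3 - <<'E'
from h import *
for n,b in [("scene",(235,120,300,185)),("side",(270,275,370,350))]:
    im=cv2.imread(f"pics/{n}0.png");C=cam(n)
    x0,y0,x1,y1=b
    crop(im,*b,8 if n=='scene' else 7,f"pics/{n}_knobs.png")
    m=(im.max(2)<45).astype(np.uint8); k=np.zeros_like(m);k[y0:y1,x0:x1]=m[y0:y1,x0:x1]
    nn,l,s,c=cv2.connectedComponentsWithStats(k)
    for i in range(1,nn):
        if s[i,4]>60:
            print(n,s[i],c[i],onz(C,[c[i]],.015))
for n in ("scene","side"):
    im=cv2.imread(f"pics/{n}0.png")
    crop(im,*((270,165,430,285) if n=='scene' else (270,140,410,245)),5,f"pics/{n}_hob.png")
E
```

```text
scene [257 133  16  18 227] [264.64317181 141.7753304 ] [[ 0.46487981 -0.38801256  0.015     ]]
scene [275 152  12  15 131] [280.64885496 158.90839695] [[ 0.49388291 -0.28772338  0.015     ]]
scene [246 155  17  20 249] [253.85140562 164.86746988] [[ 0.56723621 -0.33872766  0.015     ]]
side [302 285  16  21 262] [309.14885496 295.55343511] [[ 0.49384704 -0.29017999  0.015     ]]
side [333 295  24  28 535] [344.33084112 308.85233645] [[ 0.57011011 -0.3331861   0.015     ]]
side [286 314  25  30 562] [298.95373665 328.41992883] [[ 0.46894952 -0.38232642  0.015     ]]
```

View pics/scene_knobs.png

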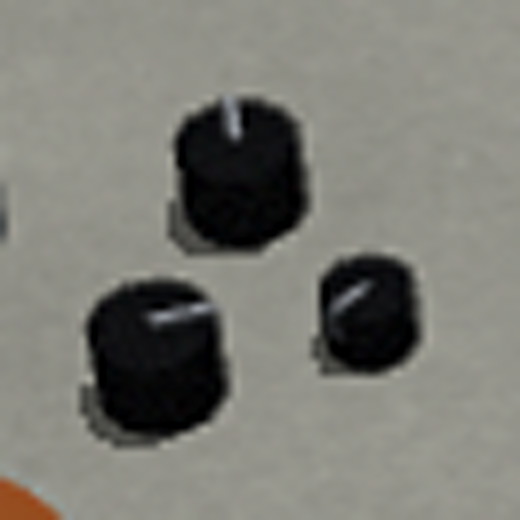

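View pics/side_knobs.png

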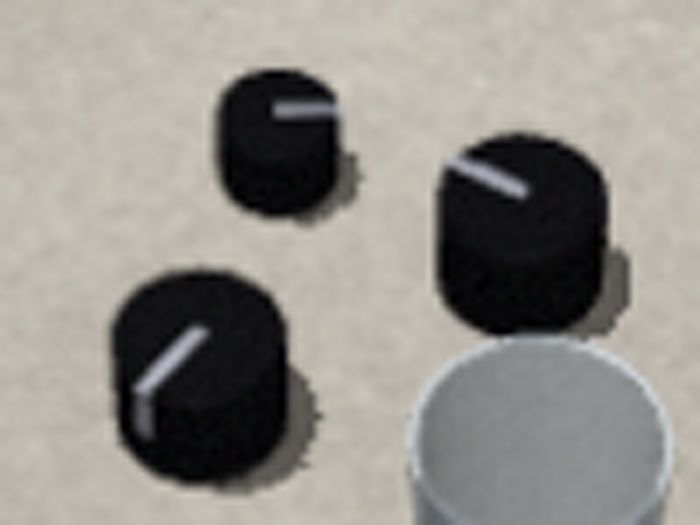

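View pics/scene_hob.png

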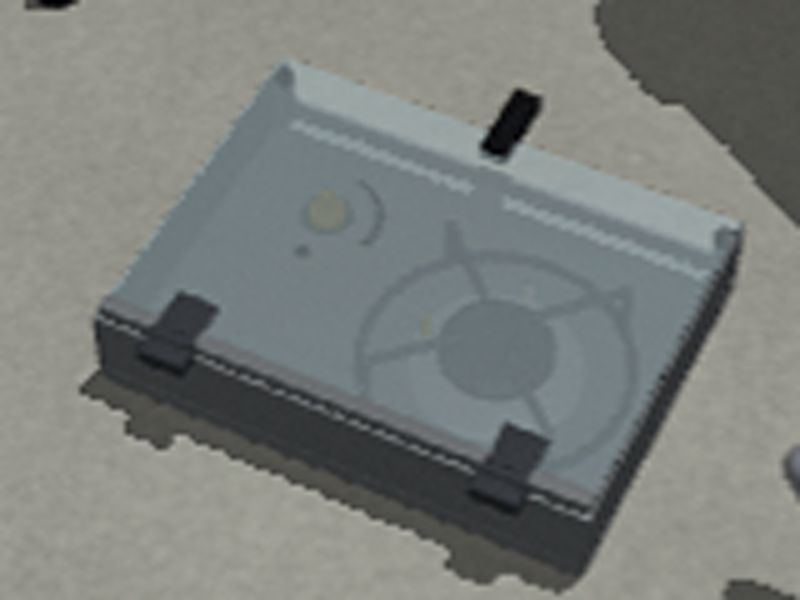

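View pics/side_hob.png

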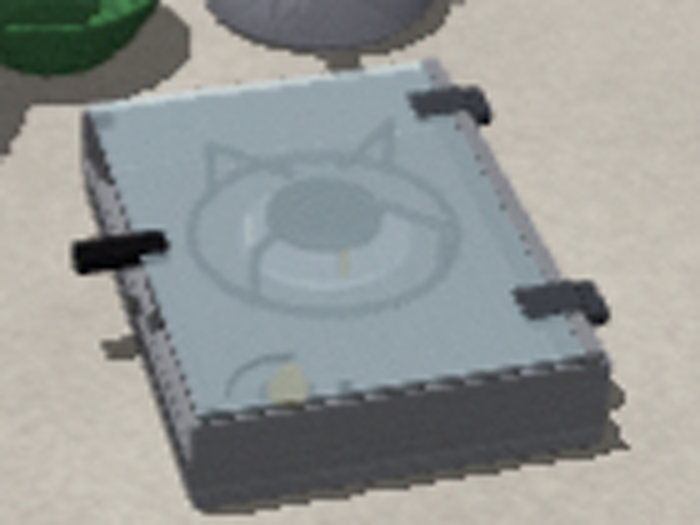

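Run:
```python
from h import *
S=cam("scene");D=cam("side")
sc={'FR':(288,66),'FL':(742,225),'BL':(590,515),'BR':(100,310)}
sd={'FL':(85,108),'BL':(435,62),'BR':(602,358),'FR':(195,415)}
for k in sc:
    a=np.array(sc[k])/5+[270,165]; b=np.array(sd[k])/5+[270,140]
    print(k,onz(S,[a],.062)[0].round(4),onz(D,[b],.062)[0].round(4),tri([(S,a),(D,b)]).round(4))
for n,b,C in [("scene",(360,175,385,200),S),("side",(280,180,303,197),D)]:
    im=cv2.imread(f"pics/{n}0.png");m=np.zeros(im.shape[:2],np.uint8);x0,y0,x1,y1=b
    m[y0:y1,x0:x1]=(im.max(2)<40)[y0:y1,x0:x1]
    ys,xs=np.nonzero(m);print(n,len(xs),xs.min(),xs.max(),ys.min(),ys.max(),onz(C,[(xs.mean(),ys.mean())],.0615))
    p=(xs.mean(),ys.mean()); 
    if n=='scene':pa=p
print(tri([(S,pa),(D,p)]))
# spindle top / off mark through glass
print('spin',onz(S,[np.array((326,210))/5+[270,165]],.034),onz(D,[np.array((288,383))/5+[270,140]],.03))
print('off',onz(S,[np.array((302,251))/5+[270,165]],.014),onz(D,[np.array((345,386))/5+[270,140]],.014))
# knob widths: left/right silhouette tangents
for n,C,cs in [("side",D,{'A':(344,309),'B':(299,328),'s':(309,296)}),("scene",S,{'A':(254,165),'B':(265,142),'s':(281,159)})]:
    im=cv2.imread(f"pics/{n}0.png").astype(float).max(2)
    for k,(u,v) in cs.items():
        out=[]
        for vv in range(v-3,v+4):
            row=im[vv]; 
            def edge(s):
                x=u
                # find crossing of level 75
                while row[x]<75 and abs(x-u)<30: x+=s
                return x-s+s*(75-row[x-s])/(row[x]-row[x-s])
            out.append((edge(-1),edge(1)))
        w=np.median([b-a for a,b in out]); P=onz(C,[(u,v)],.015)[0]
        dist=np.linalg.norm(P-C[3]); print(n,k,P.round(3),w, 'diam mm',w*dist/C[0][0,0]*1000)
```

```text
FR [ 0.5032 -0.0809  0.062 ] [ 0.5008 -0.0899  0.062 ] [ 0.5005 -0.0839  0.0573]
FL [0.4444 0.2028 0.062 ] [0.4451 0.1969 0.062 ] [0.444  0.2018 0.0597]
BL [0.6589 0.2444 0.062 ] [0.6586 0.2392 0.062 ] [0.6585 0.2435 0.0598]
BR [ 0.7124 -0.0466  0.062 ] [ 0.7138 -0.0538  0.062 ] [ 0.7129 -0.0489  0.0591]
scene 74 367 377 183 195 [[0.45795264 0.05089072 0.0615    ]]
side 92 285 302 187 194 [[0.46124647 0.05369707 0.0615    ]]
[0.46054554 0.05180923 0.06350419]
spin [[ 0.56054215 -0.0072045   0.034     ]] [[ 0.55210353 -0.02738865  0.03      ]]
off [[ 0.58091352 -0.00962591  0.014     ]] [[ 0.5842246  -0.01179173  0.014     ]]
side A [ 0.569 -0.334  0.015] 24.075741160248185 diam mm 54.21282742932244
side B [ 0.469 -0.381  0.015] 17.27845754542085 diam mm 37.74068291557599
side s [ 0.493 -0.292  0.015] 17.476010101010104 diam mm 40.17980367139153
scene A [ 0.567 -0.338  0.015] 16.499415204678343 diam mm 54.278767137432695
scene B [ 0.465 -0.386  0.015] 15.774031563845085 diam mm 54.283885833284266
scene s [ 0.494 -0.287  0.015] 11.980192495466554 diam mm 39.55531747234513
```

```bash
cat >> h.py <<'E'
def Rdown(yaw,flip=1):
    # jaw (tool y) along world direction yaw deg, tool x down
    a=np.radians(yaw); y=np.array([np.cos(a),np.sin(a),0]); x=np.array([0,0,-1.]); return np.c_[x,y,np.cross(x,y)]
CMD='cmd.npy'
def plan(p,R,st=None,P0=None,R0=None):
    st=st or r.get_state()
    R0=Rrpy(st['tcp_rot']) if R0 is None else R0; P0=st['eef_pos'] if P0 is None else P0
    t=R0.T@(np.array(p)-P0)*100; w=Ro.from_matrix(R0.T@R).as_rotvec(degrees=True)
    print('travel cm',t.round(2),'rot',w.round(2)); return t,w
E
python3 - <<'E'
from h import *
st=r.get_state();print(Rrpy(st['tcp_rot']).round(3))
S=cam("scene");D=cam("side")
for n,u,d in [("bowl",(478,237),(280,138)),("kettle",(462,295),(334,132))]:
    print(n,onz(S,[u],.05),onz(D,[d],.05))
for y in (100.9,-79.1): plan([.41,.045,.24],Rdown(y))
E
```

```text
[[-0.001  0.428  0.904]
 [-0.001  0.904 -0.428]
 [-1.    -0.001  0.   ]]
bowl [[0.41836173 0.37991417 0.05      ]] [[0.42170373 0.35712654 0.05      ]]
kettle [[0.60595719 0.43319326 0.05      ]] [[0.59926838 0.38848307 0.05      ]]
travel cm [ -0.89 -30.82  35.12] rot [-3.627e+01 -3.000e-02  8.000e-02]
travel cm [ -0.89 -30.82  35.12] rot [1.4373e+02 1.1000e-01 3.0000e-02]
```

Request:
move_arm(
  travel=[
    [-1, -31, 35],
    [-1, -31, 35],
    [-1, -31, 35],
    [-1, -31, 35],
    [-1, -31, 35],
  ],
  rotation=[
    [-36.3, 0, 0],
    [-36.3, 0, 0],
    [-36.3, 0, 0],
    [-36.3, 0, 0],
    [-36.3, 0, 0],
  ],
  jaw=[6, 6, 6, 6, 6],
)

```text
time: 0.57
eef_pos: [0.3005, 0.2973, 0.2353]
tcp_rot: [-120.9, 90.0, -113.2]
force: [1.3, 0.1, 0.2]
finger_gap: 0.0598
```

Run:
```python
from h import *
plan([.42,.045,.24],Rdown(100.9))
```

```text
travel cm [ -0.46 -26.61   8.45] rot [-3.17 -0.02  0.03]
```

Request:
move_arm(
  travel=[
    [0, -25, 8],
    [0, -25, 8],
    [0, -25, 8],
    [0, -25, 8],
    [0, -25, 8],
  ],
  rotation=[
    [-0.5, 0, 0],
    [-0.5, 0, 0],
    [-0.5, 0, 0],
    [-0.5, 0, 0],
    [-0.5, 0, 0],
  ],
  jaw=[6, 6, 6, 6, 6],
)

```text
time: 0.98
eef_pos: [0.389, 0.1086, 0.2355]
tcp_rot: [20.9, 90.0, 28.8]
force: [1.1, 0.3, 0.3]
finger_gap: 0.0602
```

Request:
move_arm(
  travel=[
    [0, -5, 1.6],
    [0, -5, 1.6],
    [0, -5, 1.6],
    [0, -5, 1.6],
  ],
  rotation=[
    [0, 0, 0],
    [0, 0, 0],
    [0, 0, 0],
    [0, 0, 0],
  ],
  jaw=[6, 6, 6, 6],
)

```text
time: 1.32
eef_pos: [0.4114, 0.0626, 0.2352]
tcp_rot: [151.6, 89.9, 159.4]
force: [0.1, -0.1, -0.5]
finger_gap: 0.0599
```

Run:
```python
from h import *
import pickle
st=r.get_state();print(st['eef_pos'],st['tcp_rot'],st['q'],st['time'])
im=vision.grab_frame('wrist');cv2.imwrite('pics/w1.png',im);pickle.dump(st,open('w1.pkl','wb'))
```

```text
[0.41137645 0.06263891 0.23520555] [151.64081452  89.93733301 159.38907033] [ 8.63416096e+00  4.14644920e+00 -2.07395882e+01  6.51686419e+01
  3.06157307e-02  8.85890544e-01] 1.3167
```

View pics/w1.png

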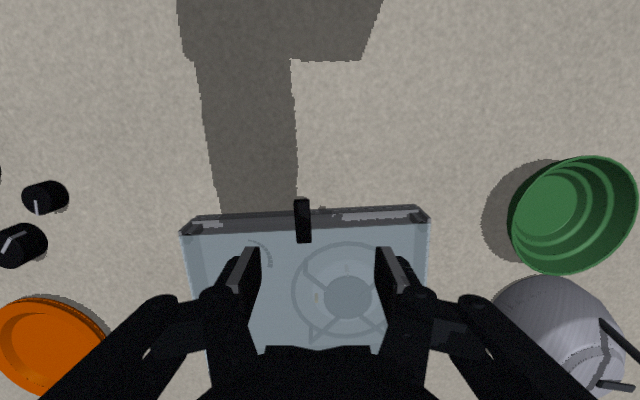

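Run:
```python
from h import *
import pickle
st=pickle.load(open('w1.pkl','rb'));C=cam('wrist',st)
im=cv2.imread('pics/w1.png'); crop(im,160,170,450,270,2.7,'pics/w1c.png')
m=np.zeros(im.shape[:2],np.uint8);m[190:245,285:320]=(im.max(2)<40)[190:245,285:320]
ys,xs=np.nonzero(m)
for y in range(196,246,4):
    t=xs[ys==y]; 
    if len(t): print(y,t.min(),t.max())
print(cv2.minAreaRect(np.c_[xs,ys].astype(np.float32)))
```

```text
200 294 308
204 293 308
208 294 308
212 294 309
216 294 310
220 295 310
224 295 310
228 295 310
232 296 310
236 296 310
240 297 310
((302.42352294921875, 220.50587463378906), (44.0237922668457, 16.259660720825195), 85.60128784179688)
```

View pics/w1c.png

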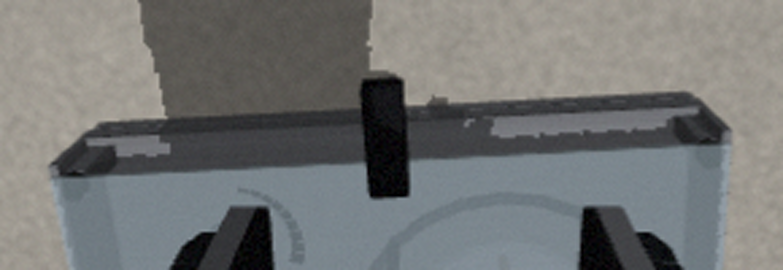

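Run:
```python
from h import *
import pickle
st=pickle.load(open('w1.pkl','rb'));C=cam('wrist',st)
g=lambda x,y:(160+x/2.7,170+y/2.7)
P=onz(C,[g(382,80),g(388,161),g(388,197)],.0675)
G=onz(C,[g(52,177),g(730,147)],.064)
print(P,np.linalg.norm(P[0]-P[1]),np.linalg.norm(P[2]-P[1]));print(G,np.linalg.norm(G[0]-G[1]),np.degrees(np.arctan2(-(G[1]-G[0])[0],(G[1]-G[0])[1])))
```

```text
[[0.43344798 0.04877117 0.0675    ]
 [0.46899797 0.05555653 0.0675    ]
 [0.48574331 0.05757771 0.0675    ]] 0.03619174705663072 0.016866884741515584
[[ 0.49771719 -0.08859442  0.064     ]
 [ 0.44458275  0.20049265  0.064     ]] 0.2939295875798697 10.41476917684655
```

Run:
```python
from h import *
plan([.4465,.0513,.043],Rdown(100.6))
```

```text
travel cm [19.22 -1.7   3.36] rot [-2.75 -0.06 -0.04]
```

Request:
move_arm(
  travel=[
    [12, -1.7, 3.4],
    [12, -1.7, 3.4],
    [12, -1.7, 3.4],
    [12, -1.7, 3.4],
    [12, -1.7, 3.4],
  ],
  rotation=[
    [-2.8, 0, 0],
    [-2.8, 0, 0],
    [-2.8, 0, 0],
    [-2.8, 0, 0],
    [-2.8, 0, 0],
  ],
  jaw=[6, 6, 6, 6, 6],
)

```text
time: 1.78
eef_pos: [0.445, 0.0521, 0.1137]
tcp_rot: [172.0, 89.6, -177.2]
force: [-0.7, 0.0, 0.6]
finger_gap: 0.06
```

Run:
```python
from h import *
plan([.4465,.0513,.043],Rdown(100.6))
im=vision.grab_frame('wrist');cv2.imwrite('pics/w2.png',im)
plan([.4465,.0513,.043],Rdown(100.6))
```

```text
travel cm [ 7.07 -0.11  0.18] rot [ 0.21 -0.36 -0.05]
travel cm [ 7.25 -0.09  0.01] rot [ 0.2  -0.14 -0.03]
```

View pics/w2.png

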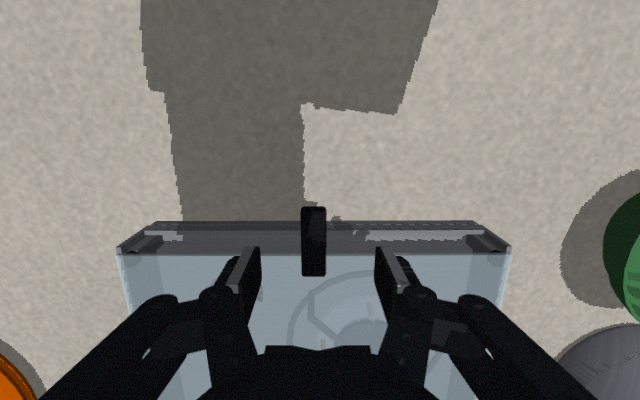

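Request:
move_arm(
  travel=[
    [7.2, 0, 0],
    [7.2, 0, 0],
    [7.2, 0, 0],
    [7.2, 0, 0],
  ],
  rotation=[
    [0.2, 0, 0],
    [0.2, 0, 0],
    [0.2, 0, 0],
    [0.2, 0, 0],
  ],
  jaw=[6, 6, 6, 6],
)

```text
time: 2.17
eef_pos: [0.447, 0.0517, 0.0446]
tcp_rot: [164.9, 89.9, 175.5]
force: [-0.6, 0.3, -0.4]
finger_gap: 0.0599
```

Request:
move_arm(
  travel=[
    [0, 0, 0],
    [0, 0, 0],
    [0, 0, 0],
    [0, 0, 0],
    [0, 0, 0],
  ],
  rotation=[
    [0, 0, 0],
    [0, 0, 0],
    [0, 0, 0],
    [0, 0, 0],
    [0, 0, 0],
  ],
  jaw=[1.2, 1.2, 1.2, 1.2, 1.2],
)

```text
time: 2.58
eef_pos: [0.4497, 0.0499, 0.0457]
tcp_rot: [-41.2, 89.7, -30.8]
force: [-0.5, -3.2, 10.0]
finger_gap: 0.0167
```

Run:
```python
from h import *
st=r.get_state();print(st['eef_pos'],st['finger_gap'],st['time'])
im=vision.grab_frame('side');crop(im,220,120,420,260,4,'pics/s3.png')
im=vision.grab_frame('wrist');cv2.imwrite('pics/w3.png',im)
```

```text
[0.4497074  0.04991931 0.04572137] 0.01667851147351686 2.5833
```

View pics/w3.png

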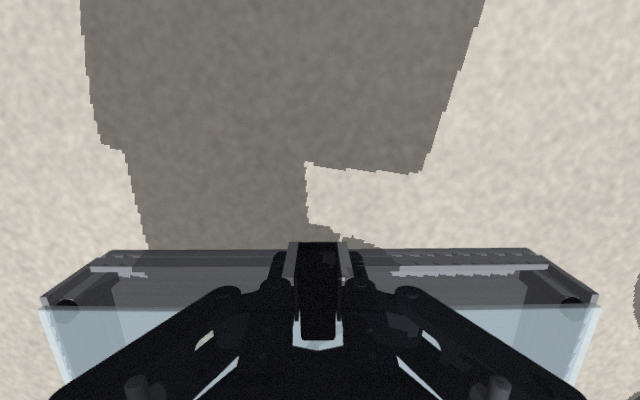

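View pics/s3.png

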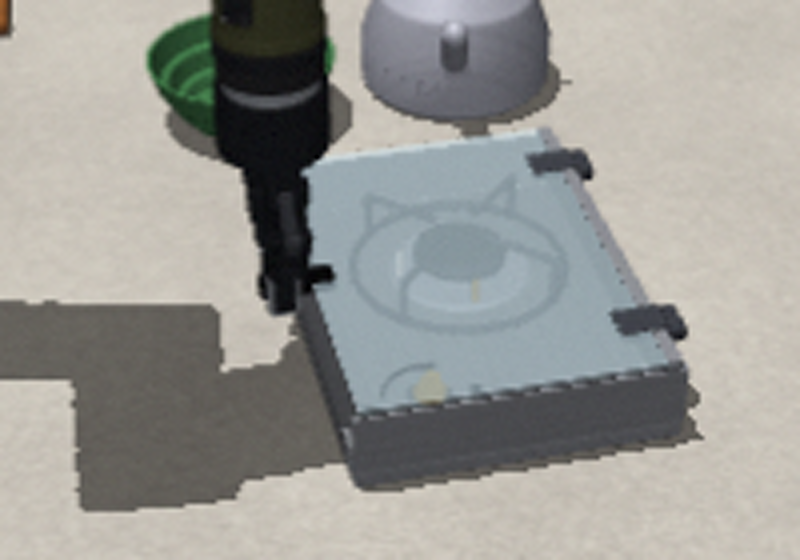

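Run:
```python
from h import *
a=np.radians(10.6);xh=np.array([np.cos(a),np.sin(a),0]);zh=np.array([0,0,1.]);yh=np.cross(zh,xh)
h=np.array([.683,.0956,.0625]);rad=.2405
def pose(phi):
    th=30*phi/97; R=Rdown(100.6)@Ro.from_euler('y',-th,degrees=True).as_matrix()
    p=np.radians(phi); G=h+rad*(-np.cos(p)*xh+np.sin(p)*zh)
    return G+.019*R[:,0],R
n=5;steps=np.linspace(0,98.5,21)
print(pose(0)[0],pose(98.5)[0])
for c in range(4):
    P0,R0=pose(steps[c*5])
    T=[];W=[]
    for k in range(1,6):
        P,R=pose(steps[c*5+k]);T.append((R0.T@(P-P0)*100).round(2).tolist());W.append(Ro.from_matrix(R0.T@R).as_rotvec(degrees=True).round(2).tolist())
    print(T,W)
```

```text
[0.44660405 0.0513597  0.0435    ] [0.72741008 0.10391112 0.28398129]
[[-2.07, 0.0, 0.14], [-4.12, 0.0, 0.46], [-6.14, 0.0, 0.95], [-8.12, -0.0, 1.61], [-10.04, 0.0, 2.44]] [[-0.0, -1.52, -0.0], [0.0, -3.05, -0.0], [-0.0, -4.57, 0.0], [-0.0, -6.09, 0.0], [0.0, -7.62, 0.0]]
[[-1.7, 0.0, 1.23], [-3.29, 0.0, 2.6], [-4.77, 0.0, 4.1], [-6.12, 0.0, 5.72], [-7.33, -0.0, 7.45]] [[-0.0, -1.52, -0.0], [-0.0, -3.05, 0.0], [-0.0, -4.57, -0.0], [0.0, -6.09, -0.0], [-0.0, -7.62, -0.0]]
[[-0.81, 0.0, 1.95], [-1.46, 0.0, 3.97], [-1.93, 0.0, 6.03], [-2.23, 0.0, 8.12], [-2.36, 0.0, 10.24]] [[-0.0, -1.52, -0.0], [0.0, -3.05, -0.0], [-0.0, -4.57, -0.0], [0.0, -6.09, -0.0], [0.0, -7.62, -0.0]]
[[0.33, 0.0, 2.09], [0.83, -0.0, 4.15], [1.5, -0.0, 6.15], [2.34, 0.0, 8.09], [3.33, -0.0, 9.95]] [[-0.0, -1.52, 0.0], [-0.0, -3.05, 0.0], [-0.0, -4.57, 0.0], [-0.0, -6.09, -0.0], [-0.0, -7.62, -0.0]]
```

Request:
move_arm(
  travel=[
    [-2.1, 0, 0.15],
    [-4.1, 0, 0.45],
    [-6.1, 0, 0.95],
    [-8.1, 0, 1.6],
    [-10, 0, 2.45],
  ],
  rotation=[
    [0, -1.5, 0],
    [0, -3, 0],
    [0, -4.6, 0],
    [0, -6.1, 0],
    [0, -7.6, 0],
  ],
  jaw=[1.2, 1.2, 1.2, 1.2, 1.2],
)

```text
time: 3.1
eef_pos: [0.4732, 0.0545, 0.1452]
tcp_rot: [-1.2, 82.2, 9.2]
force: [6.9, -3.2, -9.4]
finger_gap: 0.017
```

Request:
move_arm(
  travel=[
    [-1.7, 0, 1.2],
    [-3.3, 0, 2.6],
    [-4.8, 0, 4.1],
    [-6.1, 0, 5.7],
    [-7.3, 0, 7.45],
  ],
  rotation=[
    [0, -1.5, 0],
    [0, -3, 0],
    [0, -4.6, 0],
    [0, -6.1, 0],
    [0, -7.6, 0],
  ],
  jaw=[1.2, 1.2, 1.2, 1.2, 1.2],
)

```text
time: 3.52
eef_pos: [0.5324, 0.0659, 0.225]
tcp_rot: [-0.4, 75.1, 10.1]
force: [-0.2, -3.0, -9.7]
finger_gap: 0.0163
```

Run:
```python
from h import *
st=r.get_state();print(st['eef_pos'],st['force'],st['finger_gap'],st['time'])
im=vision.grab_frame('side');crop(im,220,60,420,260,3,'pics/s4.png')
```

```text
[0.53238654 0.06587589 0.22501223] [-0.18271771 -3.02245811 -9.66225615] 0.016322798690372047 3.5167
```

View pics/s4.png

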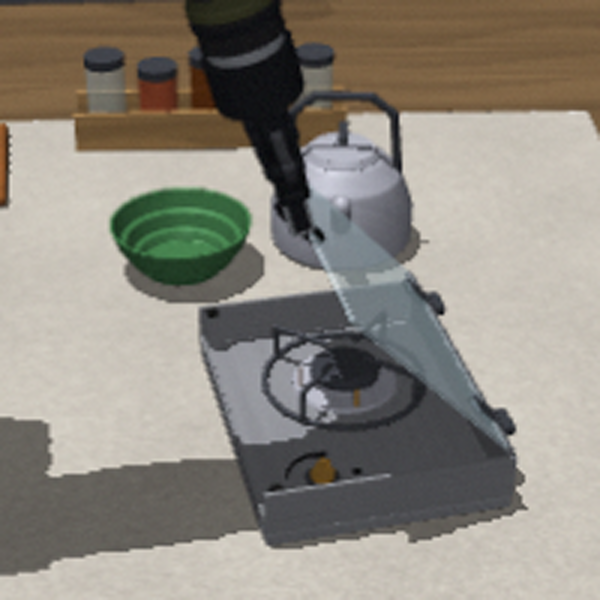

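The lid is following the fingers, at about 50° now. Carrying on along the arc.

Request:
move_arm(
  travel=[
    [-0.8, 0, 1.95],
    [-1.45, 0, 4],
    [-1.95, 0, 6],
    [-2.25, 0, 8.1],
    [-2.35, 0, 10.25],
  ],
  rotation=[
    [0, -1.5, 0],
    [0, -3, 0],
    [0, -4.6, 0],
    [0, -6.1, 0],
    [0, -7.6, 0],
  ],
  jaw=[1.2, 1.2, 1.2, 1.2, 1.2],
)

```text
time: 3.98
eef_pos: [0.6237, 0.0834, 0.2747]
tcp_rot: [-0.0, 67.4, 10.4]
force: [-2.5, -0.5, -2.3]
finger_gap: 0.0164
```

Request:
move_arm(
  travel=[
    [0.35, 0, 2.1],
    [0.85, 0, 4.15],
    [1.5, 0, 6.15],
    [2.35, 0, 8.1],
    [3.3, 0, 9.9],
  ],
  rotation=[
    [0, -1.5, 0],
    [0, -3, 0],
    [0, -4.6, 0],
    [0, -6.1, 0],
    [0, -7.6, 0],
  ],
  jaw=[1.2, 1.2, 1.2, 1.2, 1.2],
)

```text
time: 4.4
eef_pos: [0.7288, 0.1037, 0.2848]
tcp_rot: [0.1, 59.5, 10.6]
force: [-3.8, 0.2, 3.1]
finger_gap: 0.0166
```

Request:
move_arm(
  travel=[
    [0, 0, 0],
    [0, 0, 0],
    [0, 0, 0],
    [0, 0, 0],
  ],
  rotation=[
    [0, 0, 0],
    [0, 0, 0],
    [0, 0, 0],
    [0, 0, 0],
  ],
  jaw=[1.2, 1.2, 1.2, 1.2],
)

```text
time: 4.73
eef_pos: [0.7282, 0.1035, 0.2848]
tcp_rot: [0.1, 59.5, 10.6]
force: [0.2, 3.1, 4.0]
finger_gap: 0.0163
```

Run:
```python
from h import *
st=r.get_state();print(st['eef_pos'],st['tcp_rot'],st['force'],st['finger_gap'],st['time'])
G=st['eef_pos']-.019*Rrpy(st['tcp_rot'])[:,0]; h=np.array([.683,.0956,.0615]);d=G-h;x=d[:2]@[.983,.184]
print(G,'r',np.hypot(x,d[2]),'phi',np.degrees(np.arctan2(d[2],-x)))
im=vision.grab_frame('side');crop(im,220,20,420,260,2.5,'pics/s5.png')
im=vision.grab_frame('scene');crop(im,230,80,450,300,2.5,'pics/c5.png')
```

```text
[0.72819777 0.10354389 0.28479908] [ 0.08488548 59.49469153 10.60524552] [0.22640732 3.07815934 4.0493465 ] 0.016291380539237628 4.7333
[0.71871777 0.10176886 0.30116914] r 0.24239439750770994 phi 98.59978625616337
```

View pics/s5.png

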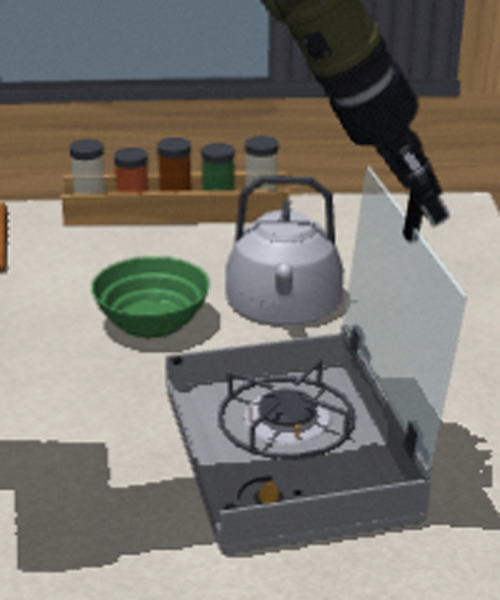

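View pics/c5.png

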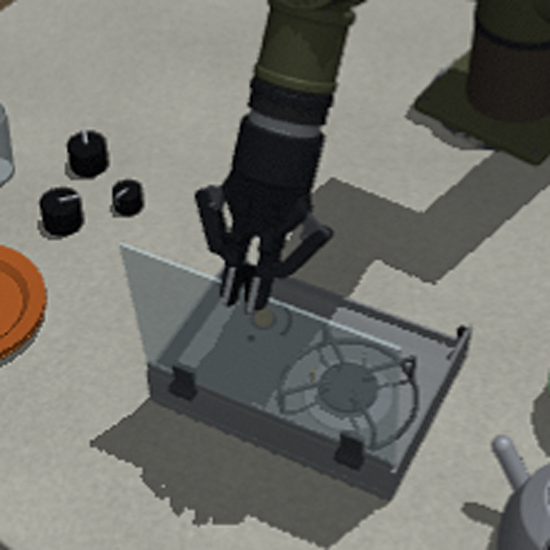

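Request:
move_arm(
  travel=[
    [0.2, 0, 0.4],
    [0.4, 0, 0.7],
    [0.4, 0, 0.7],
    [0.4, 0, 0.7],
  ],
  rotation=[
    [0, 0, 0],
    [0, 0, 0],
    [0, 0, 0],
    [0, 0, 0],
  ],
  jaw=[1.2, 1.2, 1.2, 1.2],
)

```text
time: 5.17
eef_pos: [0.7359, 0.105, 0.2837]
tcp_rot: [0.1, 59.6, 10.6]
force: [-1.6, 4.1, 5.8]
finger_gap: 0.0167
```

Run:
```python
from h import *
st=r.get_state();print(st['eef_pos'],st['force'],st['time'])
```

```text
[0.73592681 0.1050213  0.28374386] [-1.57649289  4.08464145  5.84132662] 5.1667
```

Request:
move_arm(
  travel=[
    [0.25, 0, 0.4],
    [0.5, 0, 0.8],
    [0.5, 0, 0.8],
    [0.5, 0, 0.8],
  ],
  rotation=[
    [0, 0, 0],
    [0, 0, 0],
    [0, 0, 0],
    [0, 0, 0],
  ],
  jaw=[1.2, 1.2, 1.2, 1.2],
)

```text
time: 5.5
eef_pos: [0.739, 0.1056, 0.2826]
tcp_rot: [0.1, 60.1, 10.6]
force: [-28.7, -1.0, 18.8]
finger_gap: 0.0163
```

Run:
```python
from h import *
st=r.get_state();print(st['eef_pos'],st['force'],st['time'])
im=vision.grab_frame('side');crop(im,300,60,420,260,4,'pics/s6.png')
```

```text
[0.7389625  0.10560157 0.28262345] [-28.68312954  -1.02739847  18.82453592] 5.5
```

View pics/s6.png

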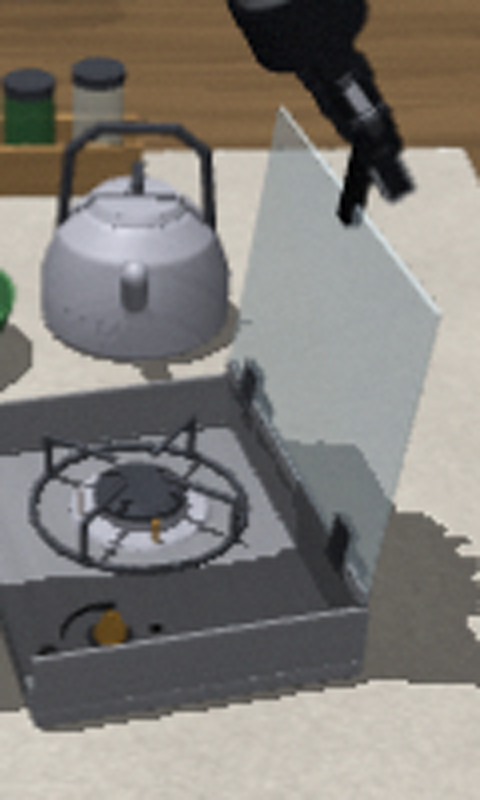

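Request:
move_arm(
  travel=[
    [-0.2, 0, -0.3],
    [-0.2, 0, -0.3],
    [-0.2, 0, -0.3],
    [-0.2, 0, -0.3],
    [-0.2, 0, -0.3],
  ],
  rotation=[
    [0, 0, 0],
    [0, 0, 0],
    [0, 0, 0],
    [0, 0, 0],
    [0, 0, 0],
  ],
  jaw=[1.2, 5, 5, 5, 5],
)

```text
time: 5.97
eef_pos: [0.742, 0.1048, 0.2822]
tcp_rot: [-0.1, 59.7, 10.4]
force: [-0.4, -0.4, 0.0]
finger_gap: 0.05
```

Request:
move_arm(
  travel=[
    [-3, 0, 0],
    [-6, 0, 0],
    [-9, 0, 0],
    [-12, 0, 0],
    [-12, 0, 0],
  ],
  rotation=[
    [0, 0, 0],
    [0, 0, 0],
    [0, 0, 0],
    [0, 0, 0],
    [0, 0, 0],
  ],
  jaw=[5, 5, 5, 5, 5],
)

```text
time: 6.38
eef_pos: [0.6834, 0.094, 0.3948]
tcp_rot: [-0.1, 59.0, 10.3]
force: [0.2, -0.2, 2.6]
finger_gap: 0.0501
```

Run:
```python
from h import *
st=r.get_state();print(st['eef_pos'],st['tcp_rot'],st['q'],st['force'],st['time'])
im=vision.grab_frame('side');cv2.imwrite('pics/side7f.png',im);crop(im,270,60,420,260,3,'pics/s7.png')
im=vision.grab_frame('scene');cv2.imwrite('pics/scene7f.png',im);crop(im,230,120,450,300,3.5,'pics/c7.png')
```

```text
[0.68335219 0.09402861 0.39482063] [-0.12113735 58.98398665 10.32945109] [ 7.05019016  7.30745666 -2.75021837 48.96775961  1.68905204 -2.93235511] [ 0.1820299  -0.24858513  2.57389034] 6.3833
```

View pics/s7.png

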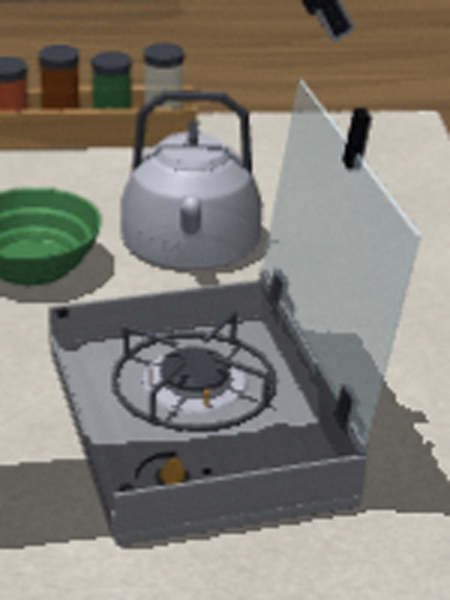

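View pics/c7.png

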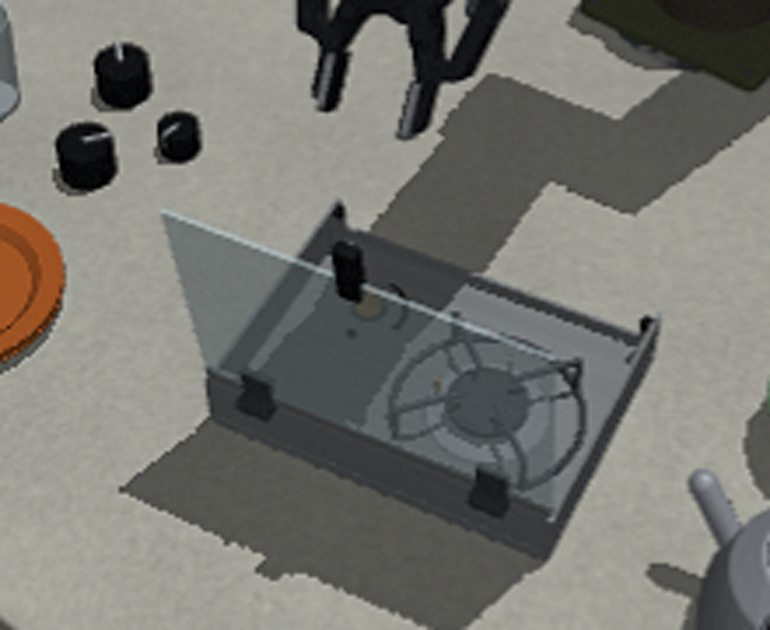

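Run:
```python
from h import *
S=cam("scene");D=cam("side");xh=np.array([.983,.184])
L=tri([(S,(394.3,222.3)),(D,(370,86.7))]);R=tri([(S,(276.6,180.6)),(D,(409.3,139.3))])
print(L,R,np.linalg.norm(L-R))
M=(L+R)/2;h=np.array([.683,.0956,.0615])
for dx in(0,.003,.006):
    d=M-h;x=d[:2]@xh-dx;print(dx,np.hypot(x,d[2]),np.arctan2(d[2],-x))
plan([.52,-.02,.26],Rdown(100.6))
```

```text
[0.68227956 0.25505924 0.27557134] [ 0.74057478 -0.04329861  0.27319866] 0.3040088336870814
0 0.2149655292383908 1.7100377886324818
0.003 0.21456972256256074 1.6961911956313354
0.006 0.21421520235596525 1.6822960993569693
travel cm [  1.88  -8.26 -22.13] rot [-0.14 30.6   0.08]
```

Request:
move_arm(
  travel=[
    [1, -2, -5],
    [2, -5, -10],
    [3, -7, -15],
    [3, -8.3, -20],
    [3.5, -8.3, -24],
  ],
  rotation=[
    [0, 6, 0],
    [0, 12, 0],
    [0, 18, 0],
    [0, 24, 0],
    [0, 30.6, 0],
  ],
  jaw=[6, 6, 6, 6, 6],
)

```text
time: 6.9
eef_pos: [0.5473, -0.007, 0.2624]
tcp_rot: [-177.5, 89.4, -167.1]
force: [0.3, -0.8, -1.3]
finger_gap: 0.06
```

Request:
move_arm(
  travel=[
    [0, 0, 0],
    [0, 0, 0],
    [0, 0, 0],
  ],
  rotation=[
    [0, 0, 0],
    [0, 0, 0],
    [0, 0, 0],
  ],
  jaw=[6, 6, 6],
)

```text
time: 7.15
eef_pos: [0.5496, -0.0049, 0.2635]
tcp_rot: [174.2, 89.9, -175.4]
force: [-0.4, 0.0, 0.4]
finger_gap: 0.0601
```

Run:
```python
from h import *
plan([.515,-.022,.17],Rdown(100.6))
st=r.get_state();print(st['eef_pos'],st['tcp_rot'])
im=vision.grab_frame('wrist');cv2.imwrite('pics/w8.png',im)
```

```text
travel cm [ 9.36 -1.05 -3.69] rot [-0.12 -0.13 -0.01]
[ 0.54958177 -0.00492639  0.2635329 ] [ 174.15332155   89.87252661 -175.36548302]
```

View pics/w8.png

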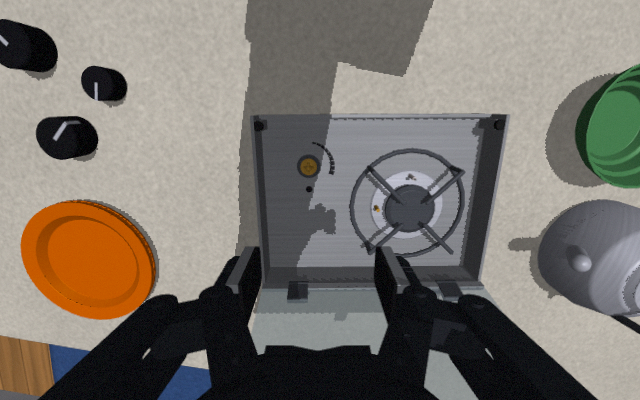

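```bash
cat > spin.py <<'E'
from h import *
def find(im,C,guess,tag):
    hsv=cv2.cvtColor(im,cv2.COLOR_BGR2HSV)
    u,v=proj(C,[*guess,.03])[0].astype(int);w=45
    m=np.zeros(im.shape[:2],np.uint8)
    y0,y1,x0,x1=max(v-w,0),v+w,max(u-w,0),u+w
    m[y0:y1,x0:x1]=((hsv[...,0]>8)&(hsv[...,0]<35)&(hsv[...,1]>110)&(hsv[...,2]>50))[y0:y1,x0:x1]
    n,l,s,c=cv2.connectedComponentsWithStats(m)
    i=1+s[1:,4].argmax();print('spindle px',c[i],s[i]);
    return c[i]
E
python3 - <<'E'
from spin import *
im=cv2.imread('pics/w8.png');C=cam('wrist')
c=find(im,C,(.548,-.016),'a');print(onz(C,[c],.03))
print('off',onz(C,[(309,188.7)],.014))
crop(im,255,110,360,220,5,'pics/w8c.png')
P=onz(C,[c],.03)[0]; xh=np.array([.983,.184,0])
for z in (.15,): plan([P[0]-.012*.983,P[1]-.002,z],Rdown(100.6))
K=onz(C,[(104,80)],.02);print('knob',K)
E
```

```text
spindle px [308.25675676 166.35135135] [300 158  17  17 222]
[[ 0.5473985  -0.01637305  0.03      ]]
off [[ 0.58134484 -0.00984484  0.014     ]]
travel cm [11.45 -1.07 -1.63] rot [-0.1  -0.04  0.01]
knob [[ 0.48753491 -0.28572017  0.02      ]]
```

View pics/w8c.png

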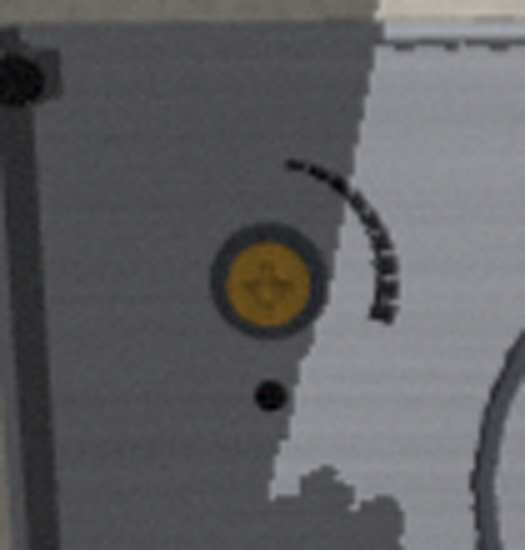

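Request:
move_arm(
  travel=[
    [4, -1, -1.6],
    [8, -1, -1.6],
    [11.4, -1, -1.6],
    [11.4, -1, -1.6],
    [11.4, -1, -1.6],
  ],
  rotation=[
    [0, 0, 0],
    [0, 0, 0],
    [0, 0, 0],
    [0, 0, 0],
    [0, 0, 0],
  ],
  jaw=[6, 6, 6, 6, 6],
)

```text
time: 7.62
eef_pos: [0.5335, -0.0175, 0.1504]
tcp_rot: [174.8, 89.7, -174.7]
force: [0.5, -0.6, 0.6]
finger_gap: 0.06
```

Run:
```python
from spin import *
C=cam('wrist');print(r.get_state()['eef_pos'],r.get_state()['qvel'].round(2))
im=vision.grab_frame('wrist');cv2.imwrite('pics/w9.png',im)
c=find(im,C,(.548,-.016),'a');print(onz(C,[c],.021))
crop(im,240,120,400,280,5,'pics/w9c.png')
```

```text
[ 0.53346287 -0.01751246  0.15036746] [ 0.02 -1.72  5.25  1.2  -0.08 -0.01]
spindle px [314.515 206.32 ] [304 195  22  23 400]
[[ 0.54802454 -0.01678216  0.021     ]]
```

View pics/w9c.png

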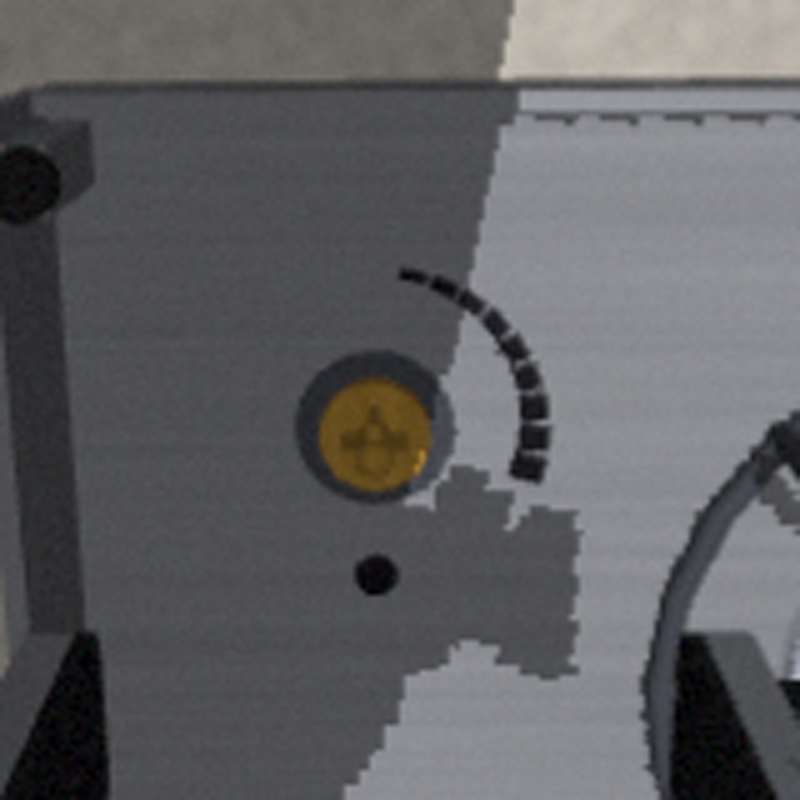

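Run:
```python
from spin import *
C0=cam('wrist')
im=vision.grab_frame('wrist');cv2.imwrite('pics/w10.png',im)
C=cam('wrist');print(r.get_state()['eef_pos'],r.get_state()['qvel'].round(2))
for C in(C0,):
    c=find(im,C,(.548,-.016),'a');F=onz(C,[c],.0205)[0]
    g=im.max(2)[225:245,305:325];m=(g<40).astype(np.uint8);ys,xs=np.nonzero(m);o=(305+xs.mean(),225+ys.mean());print('off px',o,len(xs))
    O=onz(C,[o],.014)[0];d=O-F;print(F,O,np.linalg.norm(d[:2]),np.degrees(np.arctan2(d[1],d[0])))
# predicted location of spindle top
    print(proj(C,[F[0],F[1],.036]))
S=cam('scene')
print(onz(S,[np.array((369,306))/3.5+[230,120]],.022))
```

```text
[ 0.53662888 -0.01770975  0.15324325] [-0.21 -0.49  1.24 -0.12 -0.01 -0.06]
spindle px [315.01007557 203.30478589] [304 192  23  23 397]
off px (np.float64(315.4), np.float64(231.6)) 50
[ 0.5482102 -0.0168583  0.0205   ] [ 0.58079375 -0.01054731  0.014     ] 0.0331891002154052 10.961679541751243
[[314.89820623 208.4584546 ]]
[[ 0.55353396 -0.01212194  0.022     ]]
```

Run:
```python
from h import *
plan([.480,-.291,.15],Rdown(100.6))
```

```text
travel cm [  0.33 -25.84 -10.56] rot [-0.09  0.11  0.06]
```

Request:
move_arm(
  travel=[
    [0, -25.8, -10.5],
    [0, -25.8, -10.5],
    [0, -25.8, -10.5],
    [0, -25.8, -10.5],
    [0, -25.8, -10.5],
  ],
  rotation=[
    [0, 0, 0],
    [0, 0, 0],
    [0, 0, 0],
    [0, 0, 0],
    [0, 0, 0],
  ],
  jaw=[6, 6, 6, 6, 6],
)

```text
time: 8.13
eef_pos: [0.4945, -0.2247, 0.1545]
tcp_rot: [-55.8, 89.7, -45.3]
force: [0.8, -1.0, 0.1]
finger_gap: 0.06
```

Run:
```python
from h import *
plan([.480,-.291,.15],Rdown(100.6))
```

```text
travel cm [ 0.47 -6.25 -2.64] rot [-0.06  0.17  0.25]
```

Request:
move_arm(
  travel=[
    [0.3, -6.3, -2.6],
    [0.3, -6.3, -2.6],
    [0.3, -6.3, -2.6],
    [0.3, -6.3, -2.6],
    [0.3, -6.3, -2.6],
  ],
  rotation=[
    [0, 0, 0],
    [0, 0, 0],
    [0, 0, 0],
    [0, 0, 0],
    [0, 0, 0],
  ],
  jaw=[6, 6, 6, 6, 6],
)

```text
time: 8.55
eef_pos: [0.4795, -0.2892, 0.1499]
tcp_rot: [-91.6, 89.9, -81.1]
force: [1.2, 1.2, -0.3]
finger_gap: 0.0598
```

Run:
```python
from h import *
st=r.get_state();C=cam('wrist',st);print(st['eef_pos'],st['tcp_rot'],st['qvel'].round(1))
im=vision.grab_frame('wrist');cv2.imwrite('pics/w11.png',im)
crop(im,240,120,400,280,5,'pics/w11c.png')
print(proj(C,[.494,-.289,.03]))
```

```text
[ 0.47953    -0.28920805  0.14991217] [-91.58798021  89.86900226 -81.10922828] [ 1.4  0.1 -1.4 -0.3 -0.1 -0.1]
[[314.27114228 208.73490651]]
```

View pics/w11.png

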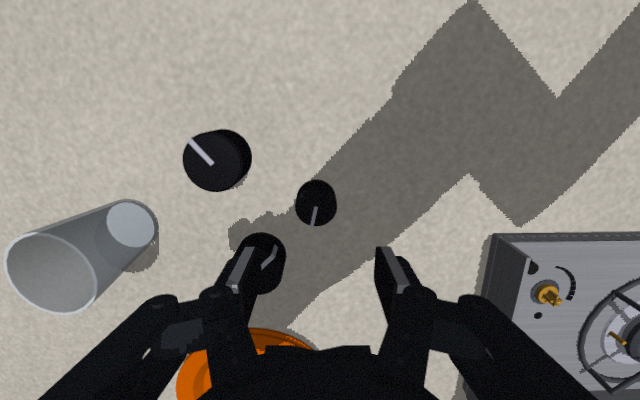

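View pics/w11c.png

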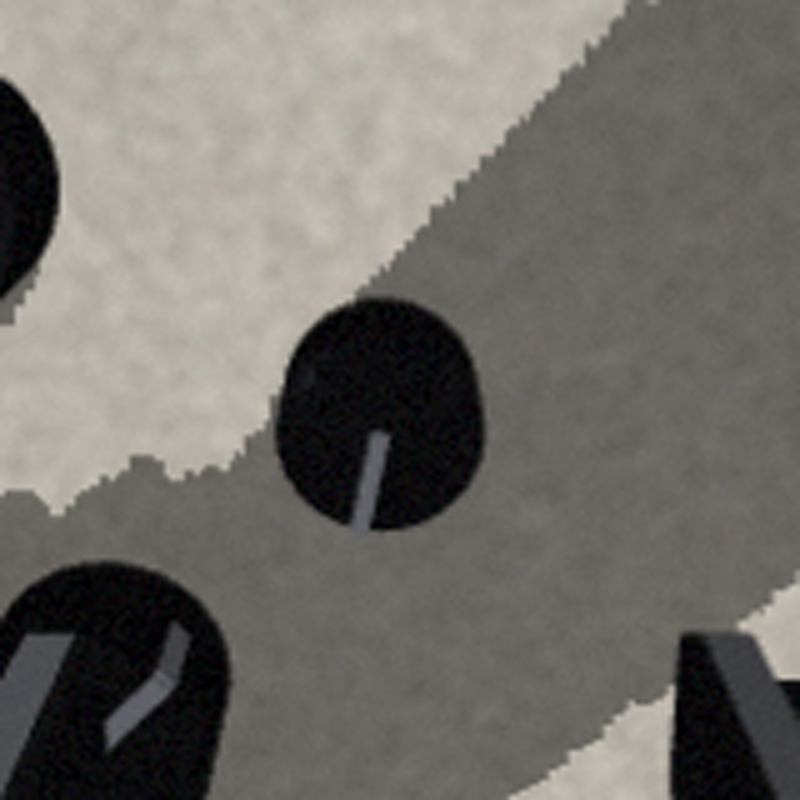

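Run:
```python
from h import *
C=cam('wrist')
g=lambda x,y:(240+x/5,120+y/5)
L,Rr,B=onz(C,[g(276,428),g(484,428),g(380,530)],.03)
c,p=onz(C,[g(380,432),g(361,531)],.03)
print(L,Rr,np.linalg.norm(L-Rr),'mid',(L+Rr)/2,'bottom',B)
d=p-c;print(c,p,np.linalg.norm(d),'yaw',np.degrees(np.arctan2(d[1],d[0])))
ctr=(L+Rr)/2; xh=np.array([.983,.184,0]); print('from bottom edge:',B-.02*xh,'from ptr end',p)
c=onz(C,[g(380,428)],.03)[0];d=p-c;print(np.degrees(np.arctan2(d[1],d[0])),np.linalg.norm(d))
```

```text
[ 0.49370346 -0.30650244  0.03      ] [ 0.48653244 -0.26782088  0.03      ] 0.039340645313070494 mid [ 0.49011795 -0.28716166  0.03      ] bottom [ 0.51058742 -0.28339772  0.03      ]
[ 0.49090261 -0.28701631  0.03      ] [ 0.51146319 -0.28697462  0.03      ] 0.02056062217480029 yaw 0.11616182105233805
from bottom edge: [ 0.49092742 -0.28707772  0.03      ] from ptr end [ 0.51146319 -0.28697462  0.03      ]
0.49944706578820086 0.02134684687009758
```

Run:
```python
from h import *
plan([.4908,-.287,.05],Rdown(90.2))
```

```text
travel cm [ 9.94 -0.05  1.16] rot [10.34 -0.04  0.1 ]
```

Request:
move_arm(
  travel=[
    [3, 0, 1.15],
    [6, 0, 1.15],
    [9.9, 0, 1.15],
    [9.9, 0, 1.15],
    [9.9, 0, 1.15],
  ],
  rotation=[
    [5, 0, 0],
    [10.3, 0, 0],
    [10.3, 0, 0],
    [10.3, 0, 0],
    [10.3, 0, 0],
  ],
  jaw=[6, 6, 6, 6, 6],
)

```text
time: 9.02
eef_pos: [0.4876, -0.2843, 0.0477]
tcp_rot: [164.6, 89.5, 164.9]
force: [0.0, -0.5, 0.9]
finger_gap: 0.0601
```

Run:
```python
from h import *
plan([.4908,-.287,.004],Rdown(90.2))
im=vision.grab_frame('wrist');crop(im,200,150,440,330,3.3,'pics/w12c.png')
plan([.4908,-.287,.004],Rdown(90.2))
```

```text
travel cm [ 4.36 -0.28  0.35] rot [ 0.12 -0.44 -0.12]
travel cm [ 4.55 -0.13  0.16] rot [ 0.1  -0.22  0.02]
```

View pics/w12c.png

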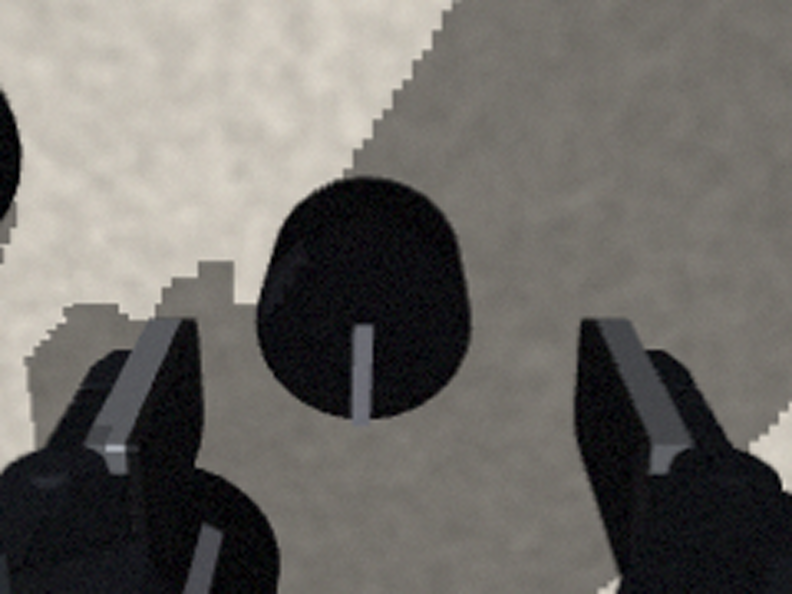

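Request:
move_arm(
  travel=[
    [2, -0.15, 0.1],
    [4.5, -0.15, 0.1],
    [4.5, -0.15, 0.1],
    [4.5, -0.15, 0.1],
    [4.5, -0.15, 0.1],
  ],
  rotation=[
    [0, 0, 0],
    [0, 0, 0],
    [0, 0, 0],
    [0, 0, 0],
    [0, 0, 0],
  ],
  jaw=[6, 6, 6, 6, 6],
)

```text
time: 9.48
eef_pos: [0.4914, -0.2889, 0.0061]
tcp_rot: [-102.5, 89.9, -102.3]
force: [-0.3, -0.0, 0.4]
finger_gap: 0.0598
```

Run:
```python
from h import *
plan([.4908,-.287,.004],Rdown(90.2))
im=vision.grab_frame('wrist');crop(im,200,180,440,360,3.3,'pics/w13c.png')
```

```text
travel cm [ 0.2   0.19 -0.05] rot [ 0.   -0.03  0.13]
```

View pics/w13c.png

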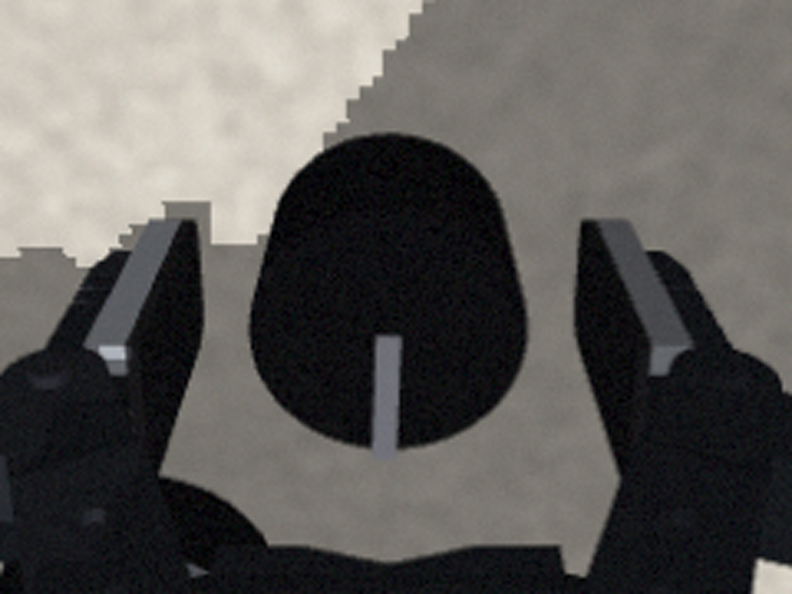

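Request:
move_arm(
  travel=[
    [0.15, 0, 0],
    [0.15, 0, 0],
    [0.15, 0, 0],
    [0.15, 0, 0],
    [0.15, 0, 0],
  ],
  rotation=[
    [0, 0, 0],
    [0, 0, 0],
    [0, 0, 0],
    [0, 0, 0],
    [0, 0, 0],
  ],
  jaw=[3.4, 3.4, 3.4, 3.4, 3.4],
)

```text
time: 9.95
eef_pos: [0.4909, -0.2889, 0.0039]
tcp_rot: [-113.2, 89.9, -113.0]
force: [-0.5, 0.7, 5.8]
finger_gap: 0.0383
```

Run:
```python
from h import *
st=r.get_state();print(st['eef_pos'],st['finger_gap'],st['force'])
im=vision.grab_frame('wrist');cv2.imwrite('pics/w14.png',im);crop(im,220,180,420,360,3.3,'pics/w14c.png')
```

```text
[ 0.49088502 -0.28888432  0.00386711] 0.03832894720463067 [-0.4520337   0.71698596  5.84848412]
```

View pics/w14c.png

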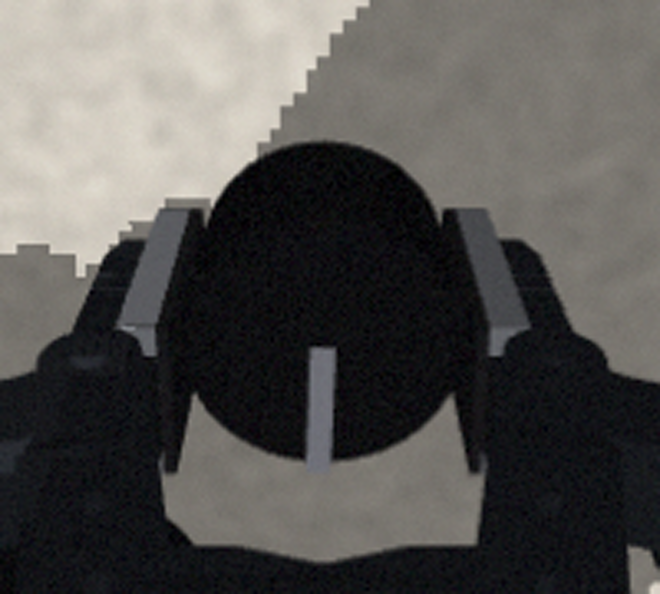

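Run:
```python
from h import *
C=cam('wrist');st=r.get_state()
g=lambda x,y:(220+x/3.3,180+y/3.3)
B,p0,p1=onz(C,[g(322,462),g(322,347),g(318,470)],.03)
R=Rrpy(st['tcp_rot'])
for q in (B,p0,p1): print(q, 'tool',R.T@(q-st['eef_pos']))
d=p1-p0;print(np.degrees(np.arctan2(d[1],d[0])),np.linalg.norm(d[:2]))
plan([.54,-.019,.15],Rdown(101.0))
```

```text
[ 0.51114845 -0.28811416  0.03      ] tool [-0.02615356  0.00064707  0.02024344]
[ 0.49156336 -0.28816486  0.03      ] tool [-0.02613608  0.00065758  0.0006583 ]
[ 0.51258153 -0.28869931  0.03      ] tool [-2.61536461e-02  5.74515841e-05  2.16746846e-02]
-1.456603982784897 0.02102495993796711
travel cm [-14.67  26.94   4.98] rot [-10.82  -0.06   0.11]
```

Request:
move_arm(
  travel=[
    [-4, 0, 0],
    [-8, 0, 0],
    [-12, 1, 0.5],
    [-12, 5, 1],
    [-12, 9, 1.5],
  ],
  rotation=[
    [0, 0, 0],
    [0, 0, 0],
    [0, 0, 0],
    [-6, 0, 0],
    [-11.8, 0, 0],
  ],
  jaw=[3.4, 3.4, 3.4, 3.4, 3.4],
)

```text
time: 10.42
eef_pos: [0.5082, -0.1997, 0.1262]
tcp_rot: [-48.6, 89.6, -36.6]
force: [0.4, 0.7, -0.6]
finger_gap: 0.0381
```

Run:
```python
from h import *
st=r.get_state();print(st['eef_pos'],st['finger_gap'])
plan([.598,-.0093,.125],Rdown(102.0))
```

```text
[ 0.50819883 -0.19965344  0.12615699] 0.03809194588805259
travel cm [ 0.09 16.74 12.75] rot [0.05 0.25 0.29]
```

Request:
move_arm(
  travel=[
    [0, 3.5, 2.7],
    [0, 6.7, 5],
    [0, 10, 7.5],
    [0, 13, 10],
    [0, 16.5, 12.7],
  ],
  rotation=[
    [0, 0, 0],
    [0, 0, 0],
    [0, 0, 0],
    [0, 0, 0],
    [0, 0, 0],
  ],
  jaw=[3.4, 3.4, 3.4, 3.4, 3.4],
)

```text
time: 10.83
eef_pos: [0.5944, -0.011, 0.1224]
tcp_rot: [-169.0, 89.8, -157.1]
force: [1.0, -1.4, -1.2]
finger_gap: 0.0385
```

Request:
move_arm(
  travel=[
    [0, 0, 0],
    [0, 0, 0],
    [0, 0, 0],
  ],
  rotation=[
    [0, 0, 0],
    [0, 0, 0],
    [0, 0, 0],
  ],
  jaw=[3.4, 3.4, 3.4],
)

```text
time: 11.08
eef_pos: [0.5933, -0.0126, 0.1217]
tcp_rot: [-175.7, 89.8, -163.6]
force: [-0.5, -0.0, 0.4]
finger_gap: 0.0379
```

Run:
```python
from spin import *
st=r.get_state();C=cam('wrist',st);print(st['eef_pos'],st['tcp_rot'],st['qvel'].round(1))
im=vision.grab_frame('wrist');cv2.imwrite('pics/w15.png',im)
crop(im,220,60,420,300,2.5,'pics/w15c.png')
```

```text
[ 0.59334185 -0.01260104  0.12171953] [-175.6513673    89.76066692 -163.6269712 ] [-1.8 -0.3 -0.8  0.  -0.   0.1]
```

View pics/w15.png

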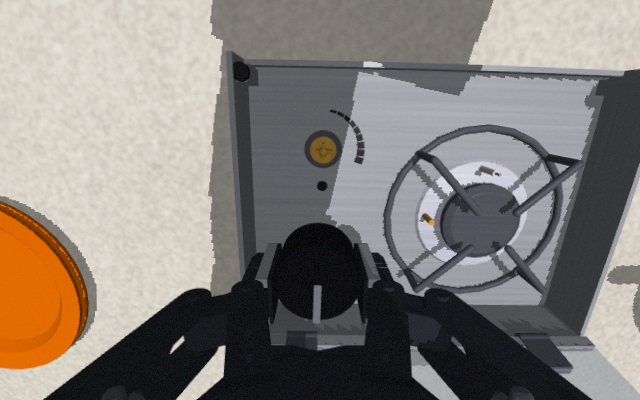

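View pics/w15c.png

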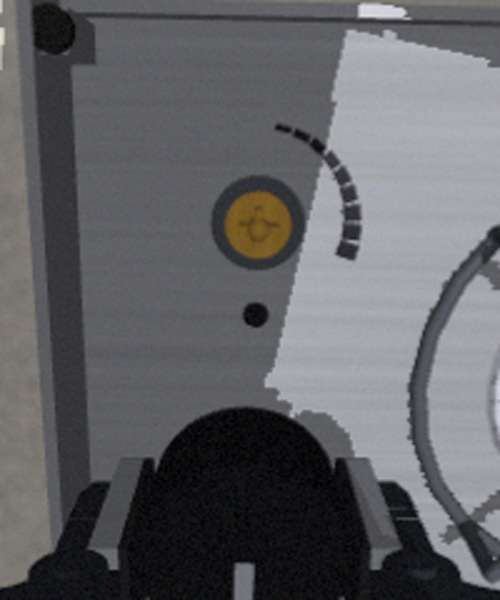

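Run:
```python
from spin import *
st=r.get_state();im0=cv2.imread('pics/w15.png');im=vision.grab_frame('wrist');cv2.imwrite('pics/w16.png',im);C=cam('wrist',st)
R=Rrpy(st['tcp_rot']);print(st['eef_pos'],st['qvel'].round(1))
c=find(im,C,(.548,-.016),'a');F=onz(C,[c],.0205)[0]
g=im.max(2)[178:195,312:332];ys,xs=np.nonzero(g<40);o=(312+xs.mean(),178+ys.mean());print('off px',o,len(xs))
O=onz(C,[o],.014)[0];d=O-F;print('F',F,'O',O,np.linalg.norm(d[:2]),np.degrees(np.arctan2(d[1],d[0])))
# knob in hand: pointer
crop(im,260,210,380,330,6,'pics/w16k.png')
print('F in tool',R.T@(F-st['eef_pos']))
```

```text
[ 0.59303521 -0.01331579  0.12167575] [-1.2 -0.2 -0.4 -0.1  0.1  0.1]
spindle px [323.50619469 149.97699115] [311 137  26  27 565]
off px (np.float64(322.3142857142857), np.float64(186.05714285714285)) 70
F [ 0.54847651 -0.01671994  0.0205    ] O [ 0.58055229 -0.01068983  0.014     ] 0.03263767428318962 10.647089988062783
F in tool [ 0.10136816  0.00591097 -0.04385379]
```

View pics/w16k.png

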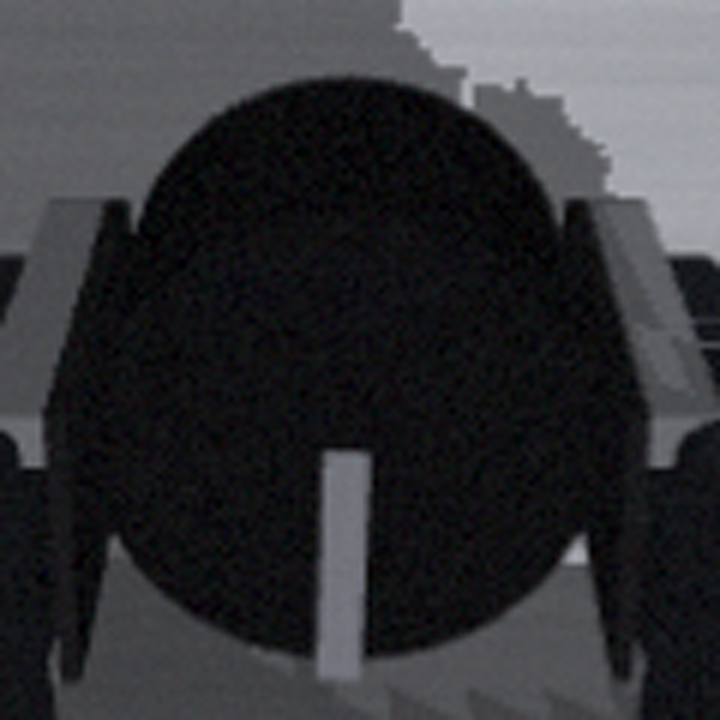

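Run:
```python
from h import *
plan([.5486,-.0186,.047],Rdown(102.2))
```

```text
travel cm [ 7.49  0.44 -4.41] rot [-0.3  -0.24  0.  ]
```

Request:
move_arm(
  travel=[
    [1, 0.2, -3],
    [3, 0.45, -4.4],
    [6, 0.45, -4.4],
    [7.5, 0.45, -4.4],
    [7.5, 0.45, -4.4],
  ],
  rotation=[
    [-0.3, -0.2, 0],
    [-0.3, -0.2, 0],
    [-0.3, -0.2, 0],
    [-0.3, -0.2, 0],
    [-0.3, -0.2, 0],
  ],
  jaw=[3.4, 3.4, 3.4, 3.4, 3.4],
)

```text
time: 11.6
eef_pos: [0.5454, -0.0189, 0.0438]
tcp_rot: [166.0, 89.6, 178.2]
force: [-0.2, 0.0, -0.7]
finger_gap: 0.0381
```

Request:
move_arm(
  travel=[
    [0, 0, 0],
    [0, 0, 0],
    [0, 0, 0],
  ],
  rotation=[
    [0, 0, 0],
    [0, 0, 0],
    [0, 0, 0],
  ],
  jaw=[3.4, 3.4, 3.4],
)

```text
time: 11.85
eef_pos: [0.551, -0.018, 0.0483]
tcp_rot: [-13.0, 89.8, -0.8]
force: [-0.1, 0.5, 0.3]
finger_gap: 0.0381
```

Run:
```python
from h import *
plan([.5486,-.0186,.047],Rdown(102.2))
st=r.get_state();print(st['eef_pos'],st['tcp_rot'],st['force'],st['q'].round(1))
im=vision.grab_frame('side');crop(im,280,130,420,250,5,'pics/s17.png')
```

```text
travel cm [ 0.13 -0.01 -0.25] rot [0.03 0.16 0.04]
[ 0.55099096 -0.01797057  0.04826387] [-12.99046738  89.83239402  -0.7613189 ] [-0.13287313  0.54755344  0.30954394] [ -1.9  25.3 -21.7  42.8   0.  -14.1]
```

View pics/s17.png

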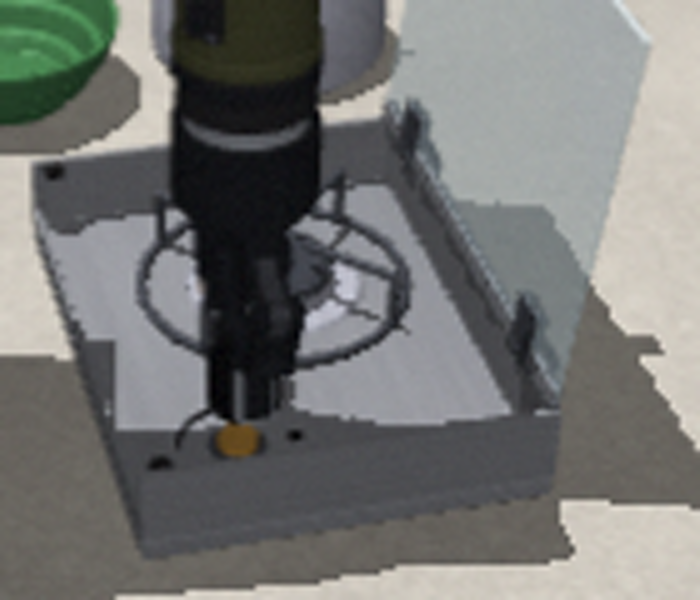

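Request:
move_arm(
  travel=[
    [0, 0, 0],
    [0, 0, 0],
    [0, 0, 0],
  ],
  rotation=[
    [0, 0, 0],
    [0, 0, 0],
    [0, 0, 0],
  ],
  jaw=[3.4, 3.4, 3.4],
)

```text
time: 12.15
eef_pos: [0.5499, -0.0173, 0.0472]
tcp_rot: [-10.2, 89.9, 2.1]
force: [1.1, 0.3, 0.7]
finger_gap: 0.038
```

Run:
```python
from h import *
plan([.5486,-.0186,.041],Rdown(102.2))
st=r.get_state();print(st['eef_pos'],st['force'],st['qvel'].round(1))
```

```text
travel cm [ 0.62 -0.09 -0.16] rot [0.09 0.05 0.01]
[ 0.54993071 -0.01733988  0.04723243] [1.08672529 0.25450045 0.67507964] [ 0.1  0.2 -0.4 -0.1 -0.  -0.1]
```

Request:
move_arm(
  travel=[
    [0.3, -0.1, -0.15],
    [0.6, -0.1, -0.15],
    [0.8, -0.1, -0.15],
    [1, -0.1, -0.15],
    [1, -0.1, -0.15],
  ],
  rotation=[
    [0, 0, 0],
    [0, 0, 0],
    [0, 0, 0],
    [0, 0, 0],
    [0, 0, 0],
  ],
  jaw=[3.4, 3.4, 3.4, 3.4, 3.4],
)

```text
time: 12.57
eef_pos: [0.5477, -0.0187, 0.036]
tcp_rot: [162.0, 89.9, 174.3]
force: [0.2, -0.3, 0.4]
finger_gap: 0.0377
```

Request:
move_arm(
  travel=[
    [0, 0, 0],
    [0, 0, 0],
    [0, 0, 0],
  ],
  rotation=[
    [0, 0, 0],
    [0, 0, 0],
    [0, 0, 0],
  ],
  jaw=[3.4, 3.4, 3.4],
)

```text
time: 12.82
eef_pos: [0.5484, -0.0187, 0.0368]
tcp_rot: [3.1, 90.0, 15.4]
force: [-0.0, 0.5, 0.3]
finger_gap: 0.0381
```

Run:
```python
from h import *
plan([.5486,-.0186,.037],Rdown(102.2))
st=r.get_state();print(st['eef_pos'],st['force'],st['wrist_torque'],st['qvel'].round(1))
```

```text
travel cm [-0.02  0.01  0.02] rot [ 0.08  0.01 -0.  ]
[ 0.54843868 -0.01869292  0.03683373] [-0.00918478  0.45979863  0.27601509] [-0.05176606 -0.01484968 -0.03480034] [ 0.1  0.   0.  -0.1 -0.   0.1]
```

Request:
move_arm(
  travel=[
    [0.1, 0, 0],
    [0.2, 0, 0],
    [0.3, 0, 0],
    [0.3, 0, 0],
    [0.3, 0, 0],
  ],
  rotation=[
    [0, 0, 0],
    [0, 0, 0],
    [0, 0, 0],
    [0, 0, 0],
    [0, 0, 0],
  ],
  jaw=[3.4, 3.4, 3.4, 3.4, 3.4],
)

```text
time: 13.23
eef_pos: [0.5482, -0.0187, 0.0336]
tcp_rot: [153.1, 90.0, 165.4]
force: [0.2, 0.5, -0.6]
finger_gap: 0.0382
```

Request:
move_arm(
  travel=[
    [0.1, 0, 0],
    [0.2, 0, 0],
    [0.3, 0, 0],
    [0.3, 0, 0],
    [0.3, 0, 0],
  ],
  rotation=[
    [0, 0, 0],
    [0, 0, 0],
    [0, 0, 0],
    [0, 0, 0],
    [0, 0, 0],
  ],
  jaw=[3.4, 3.4, 3.4, 3.4, 3.4],
)

```text
time: 13.65
eef_pos: [0.5481, -0.0186, 0.0306]
tcp_rot: [125.4, 90.0, 137.6]
force: [0.3, 1.3, -1.1]
finger_gap: 0.0381
```

Run:
```python
from h import *
st=r.get_state();print(st['eef_pos'],st['force'],st['wrist_torque'],st['qvel'].round(1))
```

```text
[ 0.54813004 -0.01861181  0.03062817] [ 0.29858943  1.29412849 -1.0594857 ] [0.1558053  0.00440746 0.02137458] [-0.   0.1  0.1  0.2  0.1  0. ]
```

Request:
move_arm(
  travel=[
    [0.1, 0, 0],
    [0.2, 0, 0],
    [0.3, 0, 0],
    [0.4, 0, 0],
    [0.5, 0, 0],
  ],
  rotation=[
    [0, 0, 0],
    [0, 0, 0],
    [0, 0, 0],
    [0, 0, 0],
    [0, 0, 0],
  ],
  jaw=[3.4, 3.4, 3.4, 3.4, 3.4],
)

```text
time: 14.07
eef_pos: [0.5483, -0.0186, 0.0257]
tcp_rot: [74.1, 90.0, 86.4]
force: [-0.0, 0.3, 0.1]
finger_gap: 0.0383
```

Request:
move_arm(
  travel=[
    [0.1, 0, 0],
    [0.15, 0, 0],
    [0.15, 0, 0],
    [0.15, 0, 0],
    [0.15, 0, 0],
  ],
  rotation=[
    [0, 0, 0],
    [0, 0, 0],
    [0, 0, 0],
    [0, 0, 0],
    [0, 0, 0],
  ],
  jaw=[3.4, 3.4, 3.4, 3.4, 3.4],
)

```text
time: 14.48
eef_pos: [0.5482, -0.0186, 0.0241]
tcp_rot: [116.5, 90.0, 128.8]
force: [-0.1, 1.7, -1.3]
finger_gap: 0.0379
```

Run:
```python
from h import *
st=r.get_state();print(st['eef_pos'],st['force'],st['wrist_torque'],st['time'])
im=vision.grab_frame('wrist');cv2.imwrite('pics/w18.png',im)
im=vision.grab_frame('side');crop(im,280,130,420,250,5,'pics/s18.png')
```

```text
[ 0.54817435 -0.01860886  0.02413172] [-0.1428349   1.7223723  -1.26624589] [ 0.28029354  0.04854831 -0.00984428] 14.4833
```

View pics/s18.png

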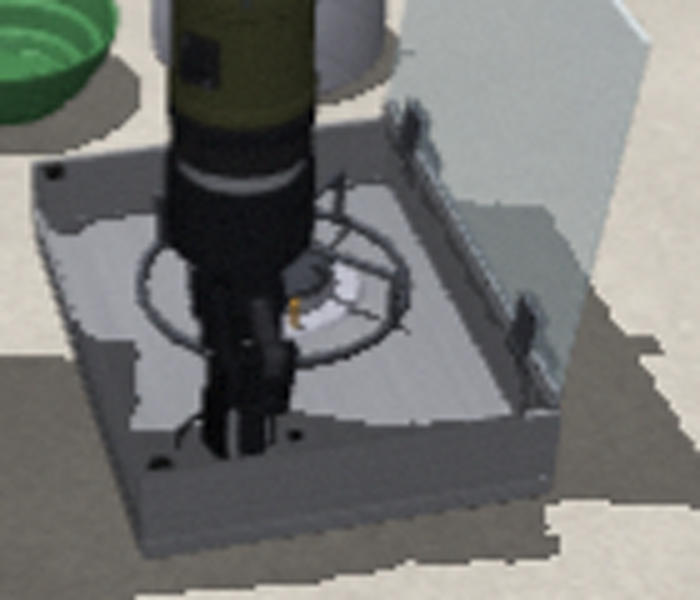

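View pics/w18.png

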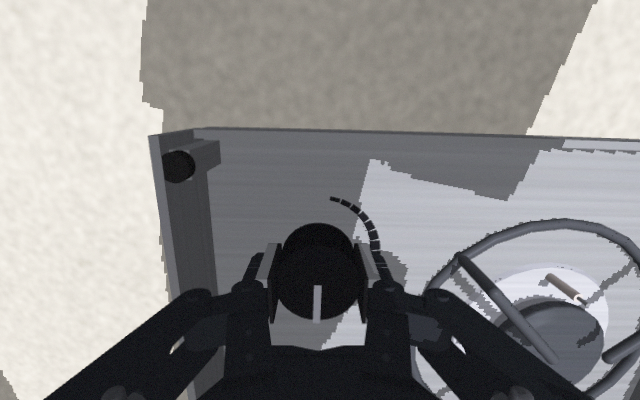

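Request:
move_arm(
  travel=[
    [0.1, 0, 0],
    [0.2, 0, 0],
    [0.2, 0, 0],
    [0.2, 0, 0],
    [0.2, 0, 0],
  ],
  rotation=[
    [0, 0, 0],
    [0, 0, 0],
    [0, 0, 0],
    [0, 0, 0],
    [0, 0, 0],
  ],
  jaw=[3.4, 3.4, 3.4, 3.4, 3.4],
)

```text
time: 15.0
eef_pos: [0.5483, -0.0186, 0.0226]
tcp_rot: [37.2, 90.0, 49.5]
force: [-1.7, 2.2, 4.6]
finger_gap: 0.0381
```

Request:
move_arm(
  travel=[
    [0.1, 0, 0],
    [0.2, 0, 0],
    [0.25, 0, 0],
    [0.25, 0, 0],
    [0.25, 0, 0],
  ],
  rotation=[
    [0, 0, 0],
    [0, 0, 0],
    [0, 0, 0],
    [0, 0, 0],
    [0, 0, 0],
  ],
  jaw=[3.4, 3.4, 3.4, 3.4, 3.4],
)

```text
time: 15.42
eef_pos: [0.5483, -0.0186, 0.02]
tcp_rot: [40.8, 90.0, 53.0]
force: [-2.3, 2.8, 6.0]
finger_gap: 0.0383
```

Request:
move_arm(
  travel=[
    [0.1, 0, 0],
    [0.2, 0, 0],
    [0.2, 0, 0],
    [0.2, 0, 0],
    [0.2, 0, 0],
  ],
  rotation=[
    [0, 0, 0],
    [0, 0, 0],
    [0, 0, 0],
    [0, 0, 0],
    [0, 0, 0],
  ],
  jaw=[3.4, 3.4, 3.4, 3.4, 3.4],
)

```text
time: 15.83
eef_pos: [0.5485, -0.0186, 0.0197]
tcp_rot: [1.3, 89.9, 13.6]
force: [-5.5, 3.3, 19.2]
finger_gap: 0.038
```

Request:
move_arm(
  travel=[
    [-0.05, 0, 0],
    [-0.05, 0, 0],
    [-0.05, 0, 0],
    [-0.05, 0, 0],
    [-0.05, 0, 0],
  ],
  rotation=[
    [0, 0, 0],
    [0, 0, 0],
    [0, 0, 0],
    [0, 0, 0],
    [0, 0, 0],
  ],
  jaw=[3.4, 3.4, 3.4, 3.4, 3.4],
)

```text
time: 16.25
eef_pos: [0.5485, -0.0186, 0.0197]
tcp_rot: [3.0, 89.9, 15.2]
force: [-4.4, 1.9, 14.5]
finger_gap: 0.0384
```

Run:
```python
from h import *
st=r.get_state();C=cam('wrist',st);print(st['eef_pos'],st['force'],st['finger_gap'],st['time'])
im=vision.grab_frame('wrist');crop(im,220,170,420,340,4,'pics/w19.png')
im=vision.grab_frame('side');crop(im,230,60,430,250,4,'pics/s19.png')
```

```text
[ 0.5484979  -0.01860535  0.01974499] [-4.41262136  1.91923984 14.48718333] 0.03843332626615915 16.25
```

View pics/w19.png

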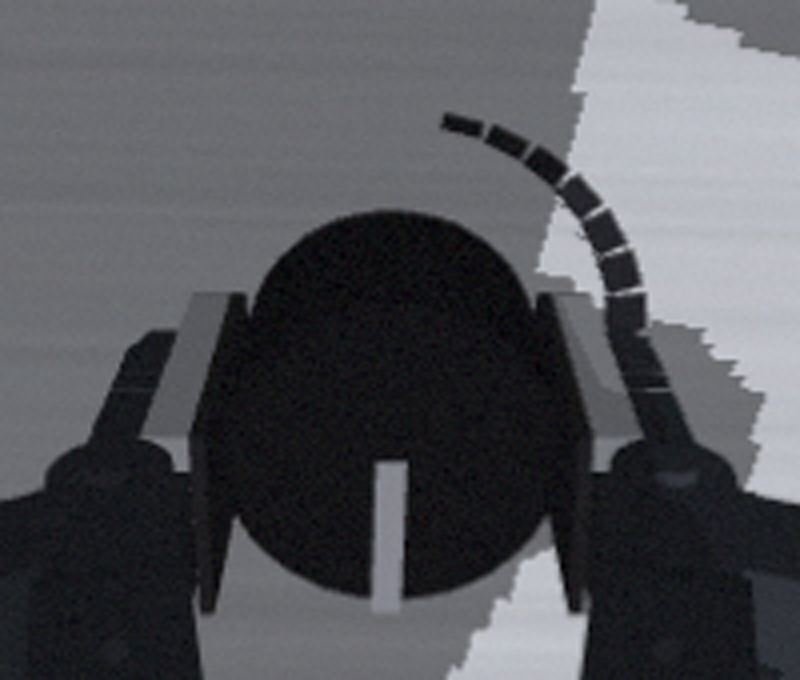

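View pics/s19.png

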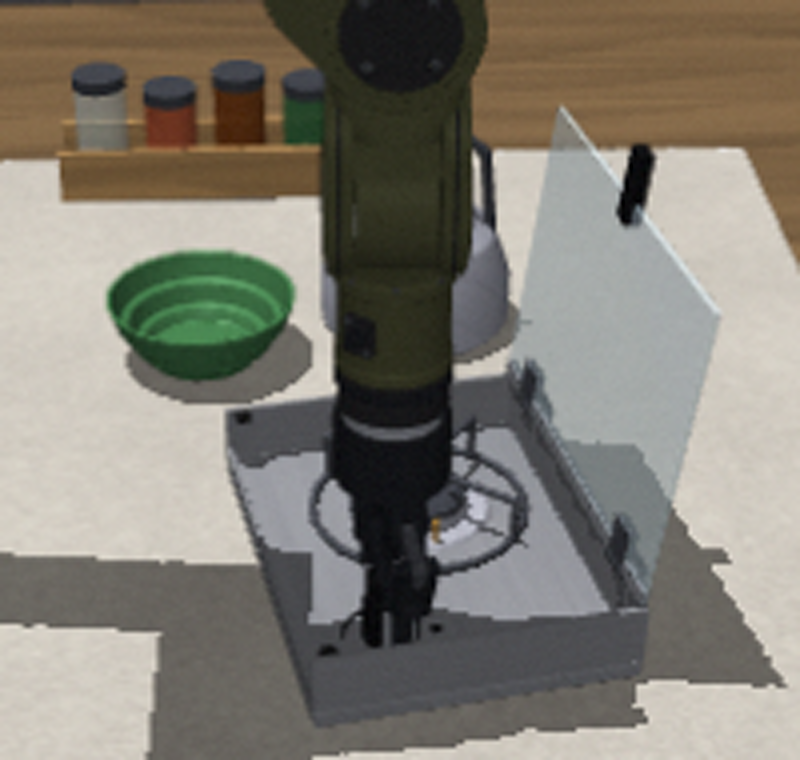

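Run:
```python
from rig import r
print(r.sign_off()); s=r.get_state();print(s['eef_pos'],s['force'],s['time'])
```

```text
the job is handed in; nothing more can be done
None
the job is handed in; nothing more can be done
```

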